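# Pack the sample bottles in the transport chest and secure its lid

### The arm

A 7-joint arm with a two-finger parallel gripper is mounted at the origin on a cart in front of the work surface, level with it; the furniture and walls round the work are solid. World frame = base frame: x ahead of the robot, y to its left, z up, the work surface at z = 0. Lengths are in m, angles in degrees, forces in N, time in s.
With the tool pointing down it reaches from about 0.425 to 0.875 m from the base axis. Payload 4.7 kg.
Tool frame: the origin (TCP) lies on the mounting face of the last link; the fingertips stand 182 mm ahead of it and the grasp point (between the pads) lies 164 mm ahead of it; z points along the fingers, y is the line along which they close (so a half turn about z gives the same grasp; the last joint's range is limited). The gripper opens to 87 mm and grips with 3 to 60 N. Pads are 19 mm wide; open, the fingers measure 117 mm over their backs; the gripper's body (75 mm by 190 mm) begins 51 mm behind the grasp point.
Start: joints at [-63.535, 18.392, -4.016, 83.108, 1.295, 78.541, -3.26], TCP at [0.281, 0.586, 0.405] pointing down, gripper open.
Joint ranges: [-163.93, 163.93], [-17.29, 119.83], [-79.2, 71.16], [3.27, 140.29], [-89.18, 269.18], [5.43, 117.66], [-154.24, 154.24]. Speed limits (degrees/s): [147.25, 147.25, 180, 180, 180, 180, 180].

### API

Orientations are given as [roll, pitch, yaw] about the fixed x, y, z axes, in that order (R = Rz(yaw) Ry(pitch) Rx(roll)).
In Python, from cell import env gives the robot as it stands.
- The arm moves only by the tool servo_tool, never from a script. Its argument "plan" is a list of rows, each an object with "xyz": the shift along the tool's x, y, z in cm, a list of three; "twist": the turn, a rotation vector about the tool's x, y, z in degrees, a list of three; "jaw": the closure, from 0 (fully open) to 1 (shut). In form: [{"xyz": [x, y, z], "twist": [wx, wy, wz], "jaw": jaw}, ...]. A call has 1 to 10 rows; each row is the pose to reach, as a shift and turn from the pose commanded when the call began, along the tool's axes at that moment; what a row does not reach only later rows make up. A row lasts 1/12 s, in which the tool goes at most 41.7 mm and 7.16 degrees, less where a joint would pass 70% of its speed; a pose out of reach is approached as far as the arm can. A call with a gripper value outside its range is refused whole. The fingers move at their own pace and stop on an object; "newtons" is the grip in N (left out, the last holds). Time passes only in rows, so rows that repeat a pose let the fingers close. It gives the time, the measured TCP pose, the force, the opening and the grip force at its end, in the units of the state.
- env.get_obs(): the state, without advancing time (a new reading comes with each control period).
- env.read_camera(name): name is "scene" or "top" or "wrist"; returns a dict with "img" (480x640x3 uint8, red, green, blue), "camera_matrix" (3x3 intrinsics, pixels), "R" (3x3) and "t" (3): a world point X has camera coordinates R X + t. Camera axes: x right, y down, z forward; pixel columns grow to the right and rows downward; lengths in m; the calibration is good to about 2 mm. A picture is of the moment at which its call begins. There is no depth.
- env.sign_off(): hands the job in; it is judged then, once.
The state is a dict: "time_s": time; "qpos": joint angles; "joint_velocities": joint speeds; "effort": joint torques, N m; "tool_pos": TCP position; "tool_rot": TCP orientation; "force": force on the tool from outside, world axes, zero at the start; "wrist_torque": the same for the moment, N m; "grip_width": finger opening in m; "grasp_force": force on a finger pad.
Only numpy, scipy, OpenCV 4.12 (cv2) and the standard library are available. Lean on these libraries where they do the work, as an engineer would, in place of code of your own. Each camera call takes 0.05 s, during which the arm holds its last target. There are 200 camera calls.

### The job

Pack the small sample bottles standing on the bench between the chest and the clip for transport: raise the chest's lid until its folding stay locks, stand the bottles upright in the chest, one to a compartment, then press the stay's knuckle in to break it and lower the lid shut by hand without letting it slam. Secure the lid by pushing the spring clip onto the neck of the hasp stud until it snaps fully home, and leave the other things on the bench where they are.

Things in the scene. Friction and masses are not known exactly. Their poses are not given: they have to be found in the camera images.
- chest: Fixed aluminium transport chest, black corners, 180 deep (x) x 262 wide (y) x 112 mm high to its rim; place and angle vary. Origin: centre of its underside, on the worktop. x runs from its front to its hinge side, y to its left, z up. Walls 8 mm, inner floor at 14 mm. A white liner holds three pockets in front (see cell_1) and a cold pack at the rear, its top 81 mm above the worktop; the stay runs in a channel along the right wall (y -123 to -101 mm).
- cell_1 (a point): Centre of the right compartment's floor, 14 mm above the worktop. Three compartments lie side by side along the chest's y, each 70 mm wide, 72 mm deep and 54 mm high, parted by 4 mm thick dividers. A bottle's cap and shoulder stand above them, below the rim. Axes as the chest's.
- cell_2 (a point): Centre of the middle compartment's floor, 74 mm from the next; same size.
- cell_3 (a point): Centre of the left compartment's floor; same size.
- hinge (a point): Middle of the lid's hinge axis, at the chest's rear rim, 114 mm above the worktop; the axis runs along the chest's y. Axes as the chest's.
- lid (a joint): Lid angle, rad: 0 shut, grows as the front rises, stopped by the straight stay at about 1.35, locked at 1.34. Plate 10 mm thick, 0.42 kg, underside at the rim. With the stay broken the stiff hinge still holds it above about 1.1 rad; lower down it falls and slams unless held. The slotted hasp plate (4 mm thick) on its front edge drops over the stud.
- stay (a joint): Knuckle angle of the folding stay, rad: 0 folded (lid shut), 2.87 with both links in line, 2.99 on its stop past the line, where a light spring snaps it as the lid is raised as far as it goes: then it is locked and the lid cannot come down. Press its pin towards the hinge and down to break it; below about 2.5 it stays broken and folds on as the lid sinks.
- stay_pin (a point): Middle of the black thumb pin on the stay's knuckle: 12 mm thick, 26 mm long, along the chest's y, standing inward from the right-hand stay. Locked, it is about 50 mm in front of the hinge and 22 mm above the rim. A few newtons move it towards the hinge and down. The open lid stands close behind: lean the tool back towards the chest's front.
- pull_right (a point): Middle of the right-hand pull on the lid's front edge: black round bar, 10 mm thick, 60 mm long, along the chest's y, on two arms 47 mm out from the edge and 229 mm from the hinge axis (shut: 3 mm higher), 85 mm right of the chest's middle; moves with the lid. About 40 mm free between bar and chest. Can be pinched from above at every lid angle; it turns between the fingers.
- pull_left (a point): The same on the left-hand pull, 170 mm to the left.
- clip: The only spring clip: flat steel fork 5 mm thick, 34 mm wide, about 65 mm long, with two sprung jaws and an upright black grip. Origin: underside, at the centre of its eye (where the stud's neck sits when it is home). x towards the open mouth between the jaws, z up. Lies flat on the worktop at the start.
- clip_grip (a point): Middle of the clip's upright grip, 36 mm behind the eye and 30 mm above the clip's underside. The grip is 8 mm along x, 24 mm along y and reaches 45 mm above the underside.
- clip_eye (a point): Centre of the clip's eye, half way up its 5 mm thickness. The jaws' noses stand 6.5 mm in front of it, 8.5 mm apart, and are forced open by the 12 mm neck; pushing it on takes some 5 to 15 N.
- stud (a point): Middle of the stud's neck, 121 mm above the worktop, on a 40 mm wide bracket that stands out 64 mm from the chest's front. Neck 12 mm thick; head above it 19 mm across, from 126 to 132 mm. Lid shut, the hasp plate's top is at 116 mm, so the clip slides in between 116 and 126 mm, most easily along the chest's +x from the front. Axes as the chest's.
- bottle_1: One of the small sample bottles (45 mm across, 90 mm high, with a red screw cap 36 mm across from 76 mm up); two or three of the four are there, the others are absent. Origin: centre of its underside. Stands upright on the worktop at the start.
- bottle_2: One of the small sample bottles (45 mm across, 90 mm high, with a red screw cap 36 mm across from 76 mm up); two or three of the four are there, the others are absent. Origin: centre of its underside. Stands upright on the worktop at the start.
- bottle_3: One of the small sample bottles (45 mm across, 90 mm high, with a red screw cap 36 mm across from 76 mm up); two or three of the four are there, the others are absent. Origin: centre of its underside. Stands upright on the worktop at the start.
- bottle_4: One of the small sample bottles (45 mm across, 90 mm high, with a red screw cap 36 mm across from 76 mm up); two or three of the four are there, the others are absent. Origin: centre of its underside. Stands upright on the worktop at the start.
- big_bottle: Bystander: larger amber bottle, 54 mm across, 115 mm high, black cap; it is not packed. Origin: centre of its underside.
- tape: Bystander: roll of tape, 62 mm across, 19 mm high, lying flat.
- bench_timer: Bystander: bench timer, 52 x 66 x 16 mm, lying flat.
- marker: Bystander: felt marker, 132 mm long, 14 mm thick, lying along its own y.
Not all that is in view belongs to the job. What is shaped like the bottle_2 but pink is not meant.

How it is judged (in metres and radians):
On the way, in this order (a step that is already met when the one before it is completed fails the run):
1. the lid is raised and its stay is locked (value of joint lid above 1.25 rad and value of joint stay above 2.94 rad), for 0.3 s.
2. every sample bottle stands upright in the chest while the stay keeps the lid up (all of step 1 and x of bottle_1 in the frame of chest between -0.045 and -0.003 m and y of bottle_1 in the frame of chest between -0.105 and 0.12 m and z of bottle_1 in the frame of chest between 0.005 and 0.022 m and angle between each of bottle_1, bottle_2, bottle_3, bottle_4's own z axis and vertical below 0.2 rad and x of bottle_2 in the frame of chest between -0.045 and -0.003 m and y of bottle_2 in the frame of chest between -0.105 and 0.12 m and z of bottle_2 in the frame of chest between 0.005 and 0.022 m and x of bottle_3 in the frame of chest between -0.045 and -0.003 m and y of bottle_3 in the frame of chest between -0.105 and 0.12 m and z of bottle_3 in the frame of chest between 0.005 and 0.022 m and x of bottle_4 in the frame of chest between -0.045 and -0.003 m and y of bottle_4 in the frame of chest between -0.105 and 0.12 m and z of bottle_4 in the frame of chest between 0.005 and 0.022 m), for 0.3 s.
3. the stay is broken with the lid still up (value of joint stay below 2.75 rad and value of joint lid above 0.3 rad and x of bottle_1 in the frame of chest between -0.045 and -0.003 m and y of bottle_1 in the frame of chest between -0.105 and 0.12 m and z of bottle_1 in the frame of chest between 0.005 and 0.022 m and angle between each of bottle_1, bottle_2, bottle_3, bottle_4's own z axis and vertical below 0.2 rad and x of bottle_2 in the frame of chest between -0.045 and -0.003 m and y of bottle_2 in the frame of chest between -0.105 and 0.12 m and z of bottle_2 in the frame of chest between 0.005 and 0.022 m and x of bottle_3 in the frame of chest between -0.045 and -0.003 m and y of bottle_3 in the frame of chest between -0.105 and 0.12 m and z of bottle_3 in the frame of chest between 0.005 and 0.022 m and x of bottle_4 in the frame of chest between -0.045 and -0.003 m and y of bottle_4 in the frame of chest between -0.105 and 0.12 m and z of bottle_4 in the frame of chest between 0.005 and 0.022 m), for 0.1 s.
4. the lid is down on the rim (value of joint lid below 0.03 rad and x of bottle_1 in the frame of chest between -0.045 and -0.003 m and y of bottle_1 in the frame of chest between -0.105 and 0.12 m and z of bottle_1 in the frame of chest between 0.005 and 0.022 m and angle between each of bottle_1, bottle_2, bottle_3, bottle_4's own z axis and vertical below 0.2 rad and x of bottle_2 in the frame of chest between -0.045 and -0.003 m and y of bottle_2 in the frame of chest between -0.105 and 0.12 m and z of bottle_2 in the frame of chest between 0.005 and 0.022 m and x of bottle_3 in the frame of chest between -0.045 and -0.003 m and y of bottle_3 in the frame of chest between -0.105 and 0.12 m and z of bottle_3 in the frame of chest between 0.005 and 0.022 m and x of bottle_4 in the frame of chest between -0.045 and -0.003 m and y of bottle_4 in the frame of chest between -0.105 and 0.12 m and z of bottle_4 in the frame of chest between 0.005 and 0.022 m), for 0.3 s.
At the end, for the whole second after the job is handed in: The lid is shut (under 0.03 rad) over the bottles, which stand upright (within 0.2 rad) in the compartments; the clip is home on the stud's neck: its eye within 4 mm of the stud's axis and 6 mm of the neck's middle height, level within 0.2 rad, at rest (all of step 4 and horizontal distance between clip_eye and stud below 0.004 m and z of clip_eye in the frame of stud between -0.006 and 0.006 m and angle between clip's own z axis and vertical below 0.2 rad and linear speed of clip below 0.02 m/s); the robot touches nothing.
It fails at once if the lid slams: it moves down faster than 1.6 rad/s in the last 0.4 rad (velocity of joint lid below -1.6 rad/s and value of joint lid below 0.4 rad).
It fails at once if a bystander is moved more than 3 cm (distance of any of big_bottle, tape, bench_timer, marker from where it was at the start of the episode above 0.03 m).
Of bottle_1, bottle_2, bottle_3, bottle_4 only 2 to 3 are there at a start; the rules pass over those that are not, and their reading is None.
At some moment in a run one of clip may be knocked a few centimetres aside while the robot is not near it.
It also fails if it takes over 208 s, if anything falls off the work surface, if the arm or the gripper's body presses on something with over 40 N, if the wrist force passes 120 N, or if a joint passes its speed limit or range.

## Working session

There is one attempt and no reset: what is moved stays moved. The work goes in short steps, Python scripts to look and compute and a tool call to move; the robot and the scene stay as the last step left them, time stands still between calls to the robot, and variables do not carry over. Pictures are saved under pics/ and viewed, at most 14 in all, crops included, and the job is handed in when it is done.

Besides the shell and the picture viewer there is one more tool, called after "Request:" by a JSON object that holds its "op" and its "data". servo_tool: Moves the arm, as the interface text tells. Its arguments: {"type":"object","properties":{"plan":{"type":"array","items":{"type":"object","properties":{"xyz":{"type":"array","items":{"type":"number"}},"twist":{"type":"array","items":{"type":"number"}},"jaw":{"type":"number"}}}},"newtons":{"type":"number"}},"required":["plan"]}

```bash
ls; mkdir -p pics; cat > h.py <<'E'
import numpy as np, cv2
from cell import env
from scipy.spatial.transform import Rotation as Ro
def cam(n):
    c=env.read_camera(n); np.savez(f'/tmp/{n}.npz',**c); return c
def save(n,f,c=None):
    c=c or cam(n); cv2.imwrite('pics/'+f,c['img'][:,:,::-1]); return c
def ray(c,u,v,z):
    R,t=np.array(c['R']),np.array(c['t']); o=-R.T@t
    d=R.T@np.linalg.solve(np.array(c['camera_matrix']),[u,v,1.]); return o+d*(z-o[2])/d[2]
def proj(c,X):
    p=np.array(c['camera_matrix'])@(np.array(c['R'])@np.array(X)+np.array(c['t'])); return p[:2]/p[2]
E
python3 - <<'E'
from h import *
o=env.get_obs(); print({k:np.round(v,3).tolist() for k,v in o.items()})
for n in ['top','scene']:
    c=save(n,n+'0.png'); print(n,np.round(-np.array(c['R']).T@c['t'],3),np.round(c['camera_matrix'],1).tolist())
E
```

```text
pics
{'time_s': 0.0, 'qpos': [-63.533, 18.438, -4.017, 83.175, 1.298, 78.54, -3.261], 'joint_velocities': [-0.038, -0.04, -0.046, 0.07, -0.013, 0.048, 0.022], 'effort': [0.001, -49.129, -0.403, -31.252, -0.064, 0.044, 0.0], 'tool_pos': [0.281, 0.586, 0.404], 'tool_rot': [-179.893, 0.008, 154.344], 'force': [-0.112, 0.319, -0.207], 'wrist_torque': [0.043, 0.017, 0.042], 'grasp_force': 0.0, 'grip_width': 0.087}
top [ 0.238 -0.042  1.546] [[498.6, 0.0, 311.5], [0.0, 498.6, 243.2], [0.0, 0.0, 1.0]]
scene [-0.256 -0.542  0.851] [[447.9, 0.0, 318.0], [0.0, 447.9, 243.5], [0.0, 0.0, 1.0]]
```

View pics/top0.png

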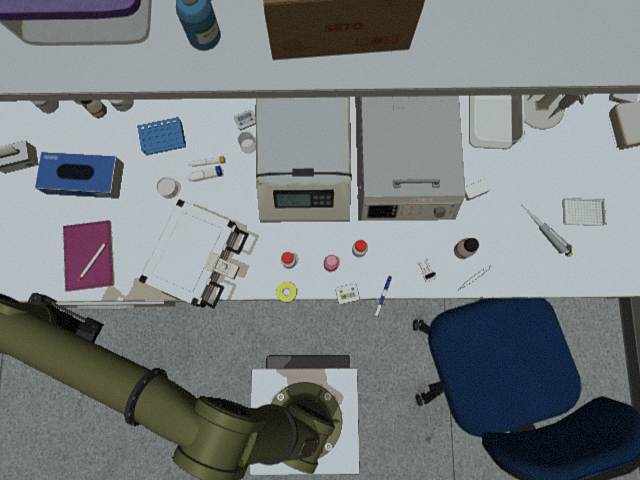

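View pics/scene0.png

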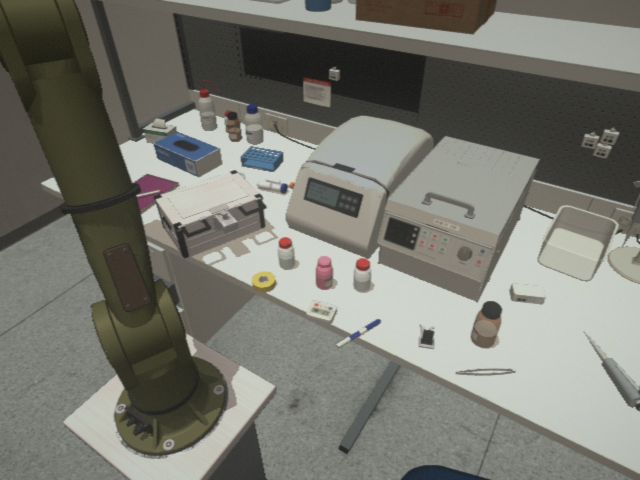

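The top view shows the chest at (195,252) with its pulls at (238,245) and (212,293) and its front facing right. Two red-capped bottles stand at (288,259) and (360,247), the pink decoy is at (331,262) and the clip is at (427,270). Next I'll zoom in on the chest and the clip.

```bash
python3 - <<'E'
from h import *
c=dict(np.load('/tmp/top.npz')); im=c['img'][:,:,::-1]
a=cv2.resize(im[190:315,130:260],None,fx=4.5,fy=4.5,interpolation=cv2.INTER_CUBIC)
b=cv2.resize(im[250:290,405:450],None,fx=4.5,fy=4.5,interpolation=cv2.INTER_CUBIC)
a=cv2.copyMakeBorder(a,0,0,0,205,cv2.BORDER_CONSTANT); a[:b.shape[0],-b.shape[1]:]=b
cv2.imwrite('pics/zoom.png',a)
hsv=cv2.cvtColor(im,cv2.COLOR_BGR2HSV)
for n in ['top','scene']:
    c=dict(np.load(f'/tmp/{n}.npz')); hsv=cv2.cvtColor(c['img'],cv2.COLOR_RGB2HSV)
    m=(((hsv[...,0]<8)|(hsv[...,0]>172))&(hsv[...,1]>150)&(hsv[...,2]>80)).astype('u1')
    k,l,s,ce=cv2.connectedComponentsWithStats(m)
    for i in range(1,k):
        if s[i,4]>25: print(n,s[i],ce[i].round(1),ray(c,*ce[i],0.09).round(4))
E
```

```text
top [355 241  11  10  89] [360.2 245.4] [ 0.5068 -0.1726  0.09  ]
top [282 253  11  10  90] [286.9 257.6] [0.4723 0.045  0.09  ]
scene [201  89   6   7  33] [203.4  91.8] [1.1427 0.9871 0.09  ]
scene [280 238  10   8  52] [284.2 241.4] [0.4695 0.0442 0.09  ]
scene [358 259  10   9  64] [362.2 262.7] [ 0.5048 -0.1735  0.09  ]
```

View pics/zoom.png

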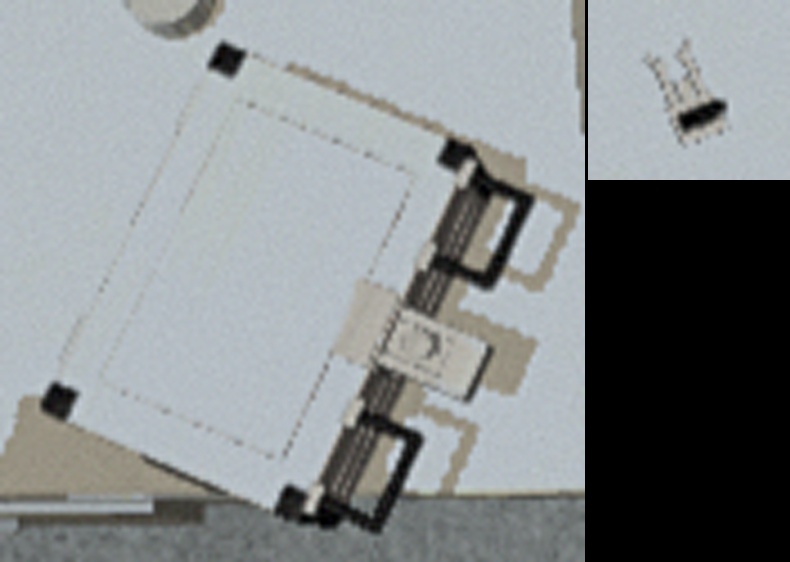

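```bash
python3 - <<'E'
from h import *
c=dict(np.load('/tmp/top.npz'))
P=lambda x,y,z:ray(c,130+(x+.5)/4.5-.5,190+(y+.5)/4.5-.5,z)
RR,FR,RL,FL=[P(*p,.122)[:2] for p in [(227,58),(458,153),(60,400),(295,503)]]
print(RR,FR,RL,FL)
print('depth',np.linalg.norm(RR-FR),np.linalg.norm(RL-FL),'width',np.linalg.norm(RR-RL),np.linalg.norm(FR-FL))
ang=lambda d:np.degrees(np.arctan2(d[1],d[0]))
print('ang x',ang(RR-FR),ang(RL-FL),'ang y-90',ang(RL-RR)-90,ang(FL-FR)-90)
ctr=(RR+FR+RL+FL)/4; print('ctr',ctr)
bars=[P(*p,.117)[:2] for p in [(528,197),(490,283),(418,433),(377,527)]]
print('bars',bars,'R',(bars[0]+bars[1])/2,'L',(bars[2]+bars[3])/2, ang(bars[3]-bars[0])-90)
th=np.radians(ang(bars[3]-bars[0])-90)
ex=np.array([np.cos(th),np.sin(th)]);ey=np.array([-ex[1],ex[0]])
st=P(420,342,.132)[:2];print('stud',st)
for n,p in [('R',(bars[0]+bars[1])/2),('L',(bars[2]+bars[3])/2),('stud',st)]: print(n,(p-ctr)@ex,(p-ctr)@ey)
Q=lambda x,y,z:ray(c,405+(x-588+.5)/4.5-.5,250+(y+.5)/4.5-.5,z)[:2]
g=Q(702,115,.045); a,b=Q(650,60,.0025),Q(686,42,.0025); print('clip grip',g,'tips',a,b,'ang',ang((a+b)/2-g),np.linalg.norm((a+b)/2-g))
E
```

```text
[0.63497836 0.36008598] [0.56938443 0.20631419] [0.40971391 0.45765442] [0.34289374 0.30452962]
depth 0.16717752945854983 0.16706926197696453 width 0.24548660357495355 0.2468690018607892
ang x 66.8985172226209 66.42464056736799 ang y-90 66.58119081036335 66.55651336452257
ctr [0.48924261 0.33214605]
bars [array([0.54069976, 0.16081327]), array([0.48406448, 0.18445827]), array([0.3872116 , 0.22856975]), array([0.32769185, 0.25304999])] R [0.51238212 0.17263577] L [0.35745173 0.24080987] 66.58641649088972
stud [0.44372921 0.22598694]
R -0.13718143171218375 -0.08461809169805347
L -0.13618474762657198 0.08464543330461322
stud -0.11550347237455173 -0.0004181183300507388
clip grip [ 0.42189473 -0.38454782] tips [ 0.46575256 -0.36026684] [ 0.47815795 -0.38579711] ang 12.954852597504091 0.05136799495466115
```

The zoom matches the given sizes:
- **Chest:** lid corners at zoom (227,58), (458,153), (60,400) and (295,503). This puts its centre at (0.489, 0.332) with yaw 66.6°.
- **Pulls:** the bars are 85 mm to either side of the middle.
- **Clip:** the grip is at (0.422, -0.385), with its mouth at about 13°.

I'll move above the right pull.

```bash
cat >> h.py <<'E'
TH=66.6; C=np.array([.489,.332,0])
Rc=Ro.from_euler('z',TH,degrees=True).as_matrix()
def ch(x,y,z): return C+Rc@np.array([x,y,z])       # chest point -> world
def inch(p): return Rc.T@(np.array(p)-C)
def go(g,yaw,T=None,rel=None):
    """grasp point g (world), tool-down yaw or tool matrix T -> shift cm, twist deg from now"""
    o=env.get_obs(); R0=Ro.from_euler('xyz',o['tool_rot'],degrees=True).as_matrix()
    T=Ro.from_euler('xyz',[180,0,yaw],degrees=True).as_matrix() if T is None else T
    tcp=np.array(g)-.164*T[:,2]
    print('shift',(100*R0.T@(tcp-o['tool_pos'])).round(2),'twist',Ro.from_matrix(R0.T@T).as_rotvec(degrees=True).round(2))
def st():
    o=env.get_obs(); R0=Ro.from_euler('xyz',o['tool_rot'],degrees=True).as_matrix()
    g=np.array(o['tool_pos'])+.164*R0[:,2]
    print('t',round(o['time_s'],2),'grasp w',g.round(4),'chest',inch(g).round(4),'rot',np.round(o['tool_rot'],1),'F',np.round(o['force'],1),'w',round(o['grip_width'],4),'gf',round(o['grasp_force'],1))
E
python3 -c "
from h import *
st(); go([.512,.173,.197],156.6)"
```

```text
t 0.1 grasp w [0.2813 0.5855 0.2398] chest [0.1502 0.2913 0.2398] rot [-179.9    0.   154.3] F [-0.9  0.5 -0.6] w 0.087 gf 0.0
shift [-38.66 -27.21   4.33] twist [-0.09  0.   -2.26]
```

Request:
{"op": "servo_tool", "data": {"plan": [{"xyz": [-38.7,-27.2,4.3],"twist": [0,0,-2.3],"jaw": 0.6},{"xyz": [-38.7,-27.2,4.3],"twist": [0,0,-2.3],"jaw": 0.6},{"xyz": [-38.7,-27.2,4.3],"twist": [0,0,-2.3],"jaw": 0.6},{"xyz": [-38.7,-27.2,4.3],"twist": [0,0,-2.3],"jaw": 0.6},{"xyz": [-38.7,-27.2,4.3],"twist": [0,0,-2.3],"jaw": 0.6},{"xyz": [-38.7,-27.2,4.3],"twist": [0,0,-2.3],"jaw": 0.6},{"xyz": [-38.7,-27.2,4.3],"twist": [0,0,-2.3],"jaw": 0.6},{"xyz": [-38.7,-27.2,4.3],"twist": [0,0,-2.3],"jaw": 0.6},{"xyz": [-38.7,-27.2,4.3],"twist": [0,0,-2.3],"jaw": 0.6},{"xyz": [-38.7,-27.2,4.3],"twist": [0,0,-2.3],"jaw": 0.6}]}}

```text
time_s: 0.93
tool_pos: [0.4846, 0.2218, 0.3667]
tool_rot: [180.0, -0.0, 156.6]
force: [1.0, 0.3, -0.0]
grip_width: 0.0364
grasp_force: 0.0
```

```bash
python3 -c "
from h import *
st(); go([.512,.173,.197],156.6)
a=cam('wrist')['img']; b=cam('scene')['img'][100:400,100:420]
cv2.imwrite('pics/w1.png',np.hstack([cv2.resize(a,(400,300)),cv2.resize(b,(320,300))])[:,:,::-1])"
```

```text
t 0.93 grasp w [0.4845 0.2218 0.2027] chest [-0.1029 -0.0397  0.2027] rot [180.   -0.  156.6] F [ 1.   0.3 -0. ] w 0.0364 gf 0.0
shift [-4.45 -3.39  0.57] twist [ 0.   -0.01  0.05]
```

View pics/w1.png

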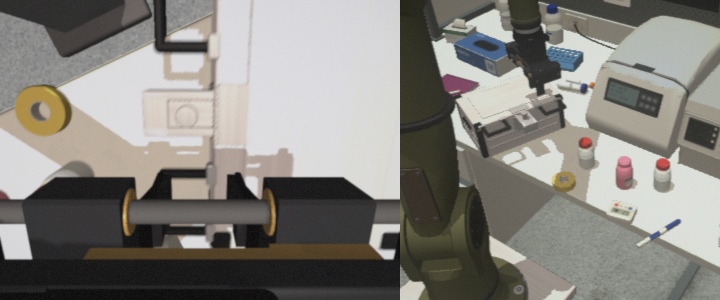

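The wrist view shows the stud head at about (299,184) in full pixels and the right pull between the fingers. The gripper's long side runs along its closing axis. I'll check the stud and bar positions, then move on.

```bash
python3 -c "
from h import *
c=dict(np.load('/tmp/wrist.npz'))
print('stud',inch(ray(c,299,184,.132)).round(4))
print('Lbar edge u~158*1.6', inch(ray(c,255,40,.117)).round(4))
print('Rbar px',proj(c,ch(-.137,-.085,.117)), 'lid edge', inch(ray(c,214*1.6,100,.122)).round(4))
go(ch(-.137,-.085,.117),156.6)"
```

```text
stud [-0.1138  0.002   0.132 ]
Lbar edge u~158*1.6 [-0.1357  0.0718  0.117 ]
Rbar px [262.7442902  325.63690533] lid edge [-0.0919  0.0431  0.122 ]
shift [-4.04 -2.89  8.55] twist [-0.21  0.14 -0.67]
```

Request:
{"op": "servo_tool", "data": {"plan": [{"xyz": [-4.5,-3.4,0.5],"twist": [0,0,0],"jaw": 0.6},{"xyz": [-4.5,-3.4,0.5],"twist": [0,0,0],"jaw": 0.6},{"xyz": [-4.5,-3.4,0.5],"twist": [0,0,0],"jaw": 0.6}]}}

```text
time_s: 1.28
tool_pos: [0.5136, 0.1702, 0.3614]
tool_rot: [-179.9, 0.1, 156.2]
force: [0.4, -1.2, -0.8]
grip_width: 0.0348
grasp_force: 0.0
```

```bash
python3 -c "
from h import *
st();go(ch(-.137,-.085,.117),156.6)
a=cam('wrist')['img']; c=dict(np.load('/tmp/wrist.npz'));print(proj(c,ch(-.137,-.085,.117)),proj(c,ch(-.137,-.055,.117)))
cv2.imwrite('pics/w2.png',a[:,:,::-1])"
```

```text
t 1.28 grasp w [0.5136 0.1697 0.1974] chest [-0.1391 -0.087   0.1974] rot [-1.799e+02  1.000e-01  1.562e+02] F [ 0.4 -1.2 -0.8] w 0.0348 gf 0.0
shift [0.19 0.19 8.04] twist [-0.14  0.06 -0.37]
[324.35408462 252.4924753 ] [324.2403763  199.11576652]
```

View pics/w2.png

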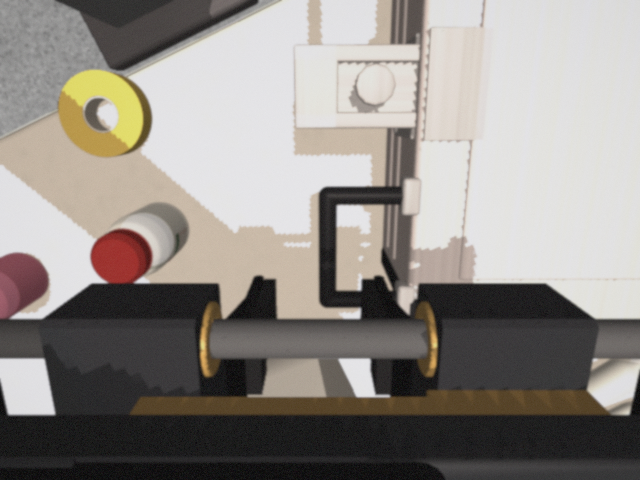

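The bar runs from (328,192) to (328,300), within 2 mm of the prediction. I'll go down and grip it.

Request:
{"op": "servo_tool", "data": {"plan": [{"xyz": [0.2,0.3,4.0],"twist": [0,0,-0.4],"jaw": 0.6},{"xyz": [0.2,0.3,7.0],"twist": [0,0,-0.4],"jaw": 0.6},{"xyz": [0.2,0.3,8.0],"twist": [0,0,-0.4],"jaw": 0.6},{"xyz": [0.2,0.3,8.0],"twist": [0,0,-0.4],"jaw": 0.6},{"xyz": [0.2,0.3,8.0],"twist": [0,0,-0.4],"jaw": 1},{"xyz": [0.2,0.3,8.0],"twist": [0,0,-0.4],"jaw": 1},{"xyz": [0.2,0.3,8.0],"twist": [0,0,-0.4],"jaw": 1},{"xyz": [0.2,0.3,8.0],"twist": [0,0,-0.4],"jaw": 1}], "newtons": 20}}

```text
time_s: 2.0
tool_pos: [0.512, 0.1786, 0.2838]
tool_rot: [179.9, 0.1, 157.0]
force: [-1.6, -4.7, 3.1]
grip_width: 0.016
grasp_force: 3.8
```

```bash
python3 -c "
from h import *
st()
c=dict(np.load('/tmp/wrist.npz')); print('stud',inch(ray(c,376,84,.132)).round(4),'bar',inch(ray(c,328,246,.117)).round(4))
g=inch(np.array(env.get_obs()['tool_pos'])-[0,0,.164])
a0=.0131; r=.229
for k in range(1,13):
  a=a0+1.345*k/12; print(k,round(1.345*k/12,2),(100*r*(np.cos(a0)-np.cos(a))).round(1),(-100*r*(np.sin(a)-np.sin(a0))).round(1))"
```

```text
t 2.0 grasp w [0.5124 0.1788 0.1198] chest [-0.1314 -0.0823  0.1198] rot [1.799e+02 1.000e-01 1.570e+02] F [-1.6 -4.7  3.1] w 0.016 gf 3.8
stud [-0.1129  0.002   0.132 ] bar [-0.135  -0.0812  0.117 ]
1 0.11 0.2 -2.6
2 0.22 0.6 -5.1
3 0.34 1.4 -7.5
4 0.45 2.4 -9.9
5 0.56 3.7 -12.1
6 0.67 5.2 -14.2
7 0.78 6.9 -16.1
8 0.9 8.8 -17.8
9 1.01 10.9 -19.2
10 1.12 13.2 -20.4
11 1.23 15.6 -21.4
12 1.34 18.1 -22.1
```

Request:
{"op": "servo_tool", "data": {"plan": [{"xyz": [0,-0.2,0.2],"twist": [0,0,0],"jaw": 1},{"xyz": [0,-0.2,0.2],"twist": [0,0,0],"jaw": 1},{"xyz": [0,-0.2,0.2],"twist": [0,0,0],"jaw": 1},{"xyz": [0,-0.2,0.2],"twist": [0,0,0],"jaw": 1}], "newtons": 20}}

```text
time_s: 2.33
tool_pos: [0.5111, 0.1758, 0.2817]
tool_rot: [179.9, 0.1, 157.0]
force: [-1.8, -3.3, 6.9]
grip_width: 0.009
grasp_force: 20.0
```

```bash
python3 -c "
from h import *
st()"
```

```text
t 2.33 grasp w [0.5114 0.1758 0.1177] chest [-0.1344 -0.0825  0.1177] rot [1.799e+02 1.000e-01 1.570e+02] F [-1.8 -3.3  6.9] w 0.009 gf 20.0
```

Request:
{"op": "servo_tool", "data": {"plan": [{"xyz": [0,0.2,-2.6],"twist": [0,0,0],"jaw": 1},{"xyz": [0,0.6,-5.1],"twist": [0,0,0],"jaw": 1},{"xyz": [0,1.4,-7.5],"twist": [0,0,0],"jaw": 1},{"xyz": [0,2.4,-9.9],"twist": [0,0,0],"jaw": 1},{"xyz": [0,3.7,-12.1],"twist": [0,0,0],"jaw": 1},{"xyz": [0,5.2,-14.2],"twist": [0,0,0],"jaw": 1},{"xyz": [0,6.9,-16.1],"twist": [0,0,0],"jaw": 1},{"xyz": [0,8.8,-17.8],"twist": [0,0,0],"jaw": 1},{"xyz": [0,10.9,-19.2],"twist": [0,0,0],"jaw": 1},{"xyz": [0,10.9,-19.2],"twist": [0,0,0],"jaw": 1}], "newtons": 25}}

```text
time_s: 3.17
tool_pos: [0.5545, 0.2772, 0.478]
tool_rot: [179.8, 0.4, 157.0]
force: [-2.9, -6.5, 13.5]
grip_width: 0.0089
grasp_force: 25.0
```

```bash
python3 -c "
from h import *
st(); a0=.0131;r=.229
g=inch(np.array(env.get_obs()['tool_pos'])-[0,0,.164]); print('angle',np.arctan2(g[2]-.114,.094-g[0])-a0)
for a in (1.12,1.2,1.27,1.3,1.33,1.36,1.39): go(ch(.0945-r*np.cos(a+a0),-.0825,.114+r*np.sin(a+a0)),157)
"
```

```text
t 3.17 grasp w [0.5558 0.2773 0.3141] chest [-0.0237 -0.083   0.3141] rot [179.8   0.4 157. ] F [-2.9 -6.5 13.5] w 0.0089 gf 25.0
angle 1.0237629486958832
shift [-0.09  2.17 -0.73] twist [0.21 0.4  0.04]
shift [-0.11  3.86 -1.43] twist [0.21 0.4  0.04]
shift [-0.12  5.39 -1.93] twist [0.21 0.4  0.04]
shift [-0.13  6.05 -2.12] twist [0.21 0.4  0.04]
shift [-0.13  6.72 -2.28] twist [0.21 0.4  0.04]
shift [-0.14  7.39 -2.42] twist [0.21 0.4  0.04]
shift [-0.15  8.06 -2.54] twist [0.21 0.4  0.04]
```

Request:
{"op": "servo_tool", "data": {"plan": [{"xyz": [0,2.2,-0.9],"twist": [0,0,0],"jaw": 1},{"xyz": [0,3.9,-1.6],"twist": [0,0,0],"jaw": 1},{"xyz": [0,5.4,-2.1],"twist": [0,0,0],"jaw": 1},{"xyz": [0,6.1,-2.3],"twist": [0,0,0],"jaw": 1},{"xyz": [0,6.7,-2.4],"twist": [0,0,0],"jaw": 1},{"xyz": [0,7.3,-2.5],"twist": [0,0,0],"jaw": 1},{"xyz": [0,7.3,-2.5],"twist": [0,0,0],"jaw": 1},{"xyz": [0,7.3,-2.5],"twist": [0,0,0],"jaw": 1}], "newtons": 25}}

```text
time_s: 3.83
tool_pos: [0.5824, 0.3414, 0.5041]
tool_rot: [179.7, 0.4, 156.9]
force: [-2.4, -6.1, 19.0]
grip_width: 0.0089
grasp_force: 25.0
```

```bash
python3 -c "
from h import *
st(); a0=.0131
g=inch(np.array(env.get_obs()['tool_pos'])-[0,0,.164]); print('angle',np.arctan2(g[2]-.114,.094-g[0])-a0)
a=cam('wrist')['img']; c=cam('scene');b=c['img'];p=proj(c,ch(0,0,.2)).astype(int);print(p)
b=b[max(0,p[1]-90):p[1]+90,max(0,p[0]-100):p[0]+100]
cv2.imwrite('pics/w3.png',np.hstack([cv2.resize(a,(400,300)),cv2.resize(b,(333,300))])[:,:,::-1])"
```

```text
t 3.83 grasp w [0.5838 0.3417 0.3401] chest [ 0.0466 -0.0832  0.3401] rot [179.7   0.4 156.9] F [-2.4 -6.1 19. ] w 0.0089 gf 25.0
angle 1.347380715679125
[203 173]
```

View pics/w3.png

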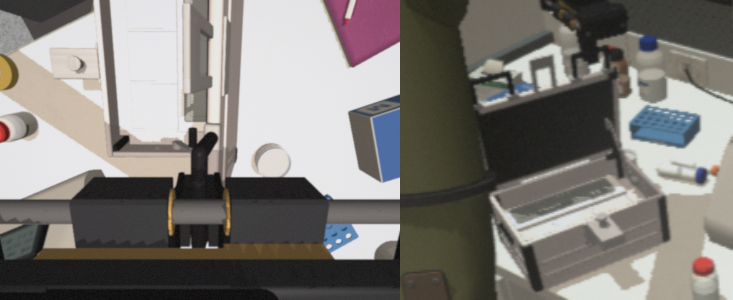

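The wrist view shows the lid standing open at about 1.347 rad and the pockets in view. I'll push gently against the stop to make sure the stay locks, then release and look at the stay.

Request:
{"op": "servo_tool", "data": {"plan": [{"xyz": [0,0.8,0.3],"twist": [0,0,0],"jaw": 1},{"xyz": [0,1.0,0.3],"twist": [0,0,0],"jaw": 1},{"xyz": [0,1.0,0.3],"twist": [0,0,0],"jaw": 1},{"xyz": [0,0.2,0.2],"twist": [0,0,0],"jaw": 0.6},{"xyz": [0,0.2,0.2],"twist": [0,0,0],"jaw": 0.6},{"xyz": [0,0.2,0.2],"twist": [0,0,0],"jaw": 0.6},{"xyz": [0,0.2,-2],"twist": [0,0,0],"jaw": 0.6},{"xyz": [0,0.2,-5],"twist": [0,0,0],"jaw": 0.5},{"xyz": [0,-4,-5],"twist": [0,0,0],"jaw": 0.5},{"xyz": [0,-8,-5],"twist": [0,0,0],"jaw": 0.5}]}}

```text
time_s: 4.77
tool_pos: [0.5505, 0.2734, 0.5468]
tool_rot: [179.9, 0.0, 157.4]
force: [0.8, -1.2, -0.3]
grip_width: 0.0416
grasp_force: 0.0
```

Request:
{"op": "servo_tool", "data": {"plan": [{"xyz": [-4,-4,0],"twist": [0,0,0],"jaw": 0.2},{"xyz": [-7,-7,0],"twist": [0,0,0],"jaw": 0.2},{"xyz": [-10,-10,0],"twist": [0,0,0],"jaw": 0.2},{"xyz": [-12,-14,2],"twist": [0,0,0],"jaw": 0.2},{"xyz": [-12,-17,5],"twist": [0,0,0],"jaw": 0.2}]}}

```text
time_s: 5.18
tool_pos: [0.5993, 0.08, 0.5101]
tool_rot: [179.9, 0.3, 156.9]
force: [-0.1, -0.4, -0.0]
grip_width: 0.0667
grasp_force: 0.0
```

```bash
python3 -c "
from h import *
st()
c=cam('scene');p=proj(c,ch(.04,-.04,.16)).astype(int);b=c['img'][p[1]-75:p[1]+75,p[0]-75:p[0]+75]
t=cam('top');p=proj(t,ch(.02,0,.14)).astype(int);d=t['img'][p[1]-65:p[1]+65,p[0]-65:p[0]+65]
f=lambda i:cv2.resize(i,(400,400),interpolation=cv2.INTER_CUBIC)
cv2.imwrite('pics/w4.png',np.hstack([f(d),f(b)])[:,:,::-1]);print(p, 'clip top-view pixels unchanged?')
go([.4723,.045,.15],117)"
```

```text
t 5.18 grasp w [0.6002 0.0799 0.3461] chest [-0.1872 -0.2022  0.3461] rot [179.9   0.3 156.9] F [-0.1 -0.4 -0. ] w 0.0667 gf 0.0
[179 247] clip top-view pixels unchanged?
shift [10.07 -7.58 19.07] twist [-0.58 -0.17 39.42]
```

View pics/w4.png

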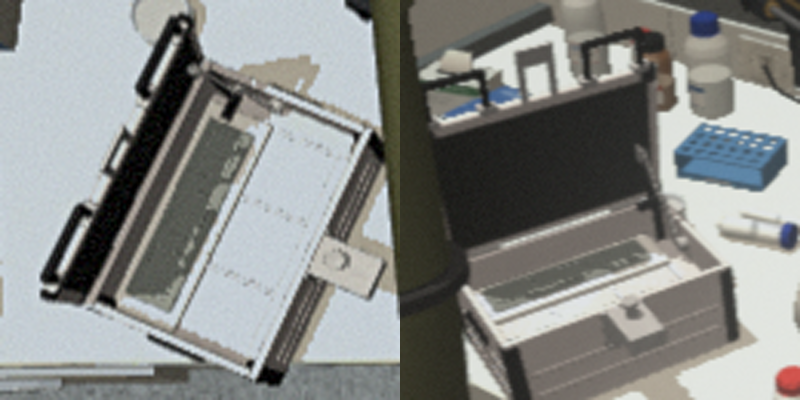

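The lid is up. In the left (top) crop the dividers are at zoom (285,210) and (240,275) and the dark pin is at about (238,103). I'll check the pin against its locked position.

```bash
python3 -c "
from h import *
t=dict(np.load('/tmp/top.npz')); P=lambda x,y,z:inch(ray(t,114+(x+.5)*.325-.5,182+(y+.5)*.325-.5,z)).round(4)
print('pin ends',P(245,95,.134),P(231,113,.134),'predicted px',[((proj(t,ch(.044,y,.134))-[114,182])/.325).round(0) for y in(-.105,-.079)])
print('dividers (z.068)',P(272,130,.068),P(330,155,.068),P(247,198,.068),P(305,222,.068),P(217,265,.068),P(272,288,.068))
print('bars open', P(157,55,.34),P(68,245,.34))
c=dict(np.load('/tmp/scene.npz'));print(proj(c,ch(.04,-.04,.16)), [((proj(c,ch(.044,y,.134))-proj(c,ch(.04,-.04,.16)).astype(int)+75)*400/150).round(0) for y in(-.105,-.079)])
"
```

```text
pin ends [ 0.0303 -0.1088  0.134 ] [ 0.035  -0.0877  0.134 ] predicted px [array([229.,  92.]), array([217., 117.])]
dividers (z.068) [ 0.0123 -0.0959  0.068 ] [-0.0514 -0.0953  0.068 ] [ 0.0056 -0.0244  0.068 ] [-0.0571 -0.0249  0.068 ] [0.004 0.047 0.068] [-0.0551  0.0464  0.068 ]
bars open [ 0.0422 -0.0833  0.34  ] [0.0385 0.0854 0.34  ]
[213.10864813 175.48208583] [array([255., 202.]), array([234., 209.])]
```

```bash
python3 -c "
from h import *
t=dict(np.load('/tmp/top.npz'))
for z in (0,.1,.2): print(ray(t,410,219,z).round(3),ray(t,303,220,z).round(3))
go([.472,.045,.15],66.6)"
```

```text
[ 0.607 -0.341  0.   ] [ 0.607 -0.001  0.   ]
[ 0.583 -0.321  0.1  ] [ 0.584 -0.003  0.1  ]
[ 0.56  -0.302  0.2  ] [ 0.56  -0.006  0.2  ]
shift [10.09 -7.6  19.07] twist [-0.65  0.09 89.82]
```

Request:
{"op": "servo_tool", "data": {"plan": [{"xyz": [1,-0.8,2],"twist": [0,0,7],"jaw": 0.2},{"xyz": [2,-1.5,4],"twist": [0,0,14],"jaw": 0.2},{"xyz": [3,-2.3,6],"twist": [0,0,21],"jaw": 0.2},{"xyz": [4,-3.0,8],"twist": [0,0,28],"jaw": 0.2},{"xyz": [5,-3.8,10],"twist": [0,0,35],"jaw": 0.2},{"xyz": [6,-4.6,11],"twist": [0,0,42],"jaw": 0.2},{"xyz": [7,-5.4,12],"twist": [0,0,49],"jaw": 0.2},{"xyz": [8,-6,13],"twist": [0,0,56],"jaw": 0.2},{"xyz": [9,-6.8,14],"twist": [0,0,63],"jaw": 0.2},{"xyz": [10.1,-7.6,15],"twist": [0,0,70],"jaw": 0.2}]}}

```text
time_s: 6.12
tool_pos: [0.4742, 0.0533, 0.3581]
tool_rot: [-180.0, -0.0, 86.8]
force: [-0.1, -0.3, -0.9]
grip_width: 0.07
grasp_force: 0.0
```

Request:
{"op": "servo_tool", "data": {"plan": [{"xyz": [0,0,0.5],"twist": [0,0,7],"jaw": 0.2},{"xyz": [0,0,1],"twist": [0,0,14],"jaw": 0.2},{"xyz": [0,0,1.5],"twist": [0,0,20],"jaw": 0.2},{"xyz": [0,0,1.5],"twist": [0,0,20],"jaw": 0.2}]}}

```text
time_s: 6.45
tool_pos: [0.4743, 0.0533, 0.3427]
tool_rot: [-179.9, 0.0, 67.0]
force: [-0.1, 0.5, -0.0]
grip_width: 0.0698
grasp_force: 0.0
```

```bash
python3 -c "
from h import *
st();c=cam('wrist');hsv=cv2.cvtColor(c['img'],cv2.COLOR_RGB2HSV)
m=(((hsv[...,0]<8)|(hsv[...,0]>172))&(hsv[...,1]>150)&(hsv[...,2]>80)).astype('u1')
k,l,s,ce=cv2.connectedComponentsWithStats(m)
for i in range(1,k):
  if s[i,4]>100: print(s[i],ce[i],ray(c,*ce[i],.088))
print(proj(c,[.472,.045,.09]))
go([.472,.045,.082],66.6)"
```

```text
t 6.45 grasp w [0.474  0.0533 0.1787] chest [-0.2618 -0.0969  0.1787] rot [-179.9    0.    67. ] F [-0.1  0.5 -0. ] w 0.0698 gf 0.0
[ 296  225   57   59 2602] [324.16179862 254.0253651 ] [0.47434146 0.04840544 0.088     ]
[322.74483885 261.75092536]
shift [-0.84  0.1   9.73] twist [-0.07  0.03  0.65]
```

Request:
{"op": "servo_tool", "data": {"plan": [{"xyz": [-0.6,0.1,4],"twist": [0,0,0.5],"jaw": 0.2},{"xyz": [-0.6,0.1,7.5],"twist": [0,0,0.5],"jaw": 0.2},{"xyz": [-0.6,0.1,9.7],"twist": [0,0,0.5],"jaw": 0.2},{"xyz": [-0.6,0.1,9.7],"twist": [0,0,0.5],"jaw": 0.2},{"xyz": [-0.6,0.1,9.7],"twist": [0,0,0.5],"jaw": 1},{"xyz": [-0.6,0.1,9.7],"twist": [0,0,0.5],"jaw": 1},{"xyz": [-0.6,0.1,9.7],"twist": [0,0,0.5],"jaw": 1},{"xyz": [-0.6,0.1,9.7],"twist": [0,0,0.5],"jaw": 1},{"xyz": [-0.6,0.1,9.7],"twist": [0,0,0.5],"jaw": 1}], "newtons": 20}}

```text
time_s: 7.25
tool_pos: [0.4739, 0.0463, 0.2483]
tool_rot: [179.9, -0.1, 66.6]
force: [-0.5, -0.1, 0.8]
grip_width: 0.0439
grasp_force: 0.0
```

```bash
python3 -c "
from h import *
st()
go(ch(-.02,.085,.26),66.6)"
```

```text
t 7.25 grasp w [0.4743 0.0464 0.0843] chest [-0.2679 -0.0999  0.0843] rot [ 1.799e+02 -1.000e-01  6.660e+01] F [-0.5 -0.1  0.8] w 0.0439 gf 0.0
shift [ 24.84 -18.44 -17.56] twist [ 0.11 -0.11 -0.03]
```

Request:
{"op": "servo_tool", "data": {"plan": [{"xyz": [0,0,0],"twist": [0,0,0],"jaw": 1},{"xyz": [0,0,0],"twist": [0,0,0],"jaw": 1},{"xyz": [0,0,0],"twist": [0,0,0],"jaw": 1},{"xyz": [0,0,-2],"twist": [0,0,0],"jaw": 1},{"xyz": [0,0,-5],"twist": [0,0,0],"jaw": 1}], "newtons": 20}}

```text
time_s: 7.67
tool_pos: [0.4716, 0.046, 0.2947]
tool_rot: [-179.7, 0.3, 66.5]
force: [-0.1, 0.7, 0.5]
grip_width: 0.0363
grasp_force: 17.1
```

```bash
python3 -c "
from h import *
st()
c=cam('wrist');cv2.imwrite('pics/w5.png',cv2.resize(c['img'],(400,300))[:,:,::-1])
go(ch(-.024,.085,.26),66.6)"
```

```text
t 7.67 grasp w [0.4704 0.0456 0.1307] chest [-0.2702 -0.0967  0.1307] rot [-179.7    0.3   66.5] F [-0.1  0.7  0.5] w 0.0363 gf 17.1
shift [ 24.43 -18.51 -12.18] twist [ 0.22 -0.19 -0.08]
```

View pics/w5.png

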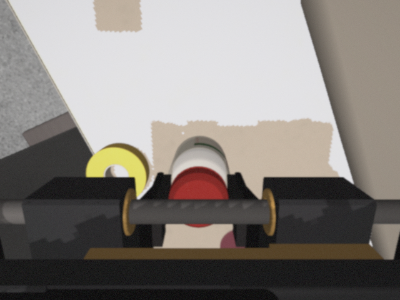

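The red cap is held between the fingers at (200,195), 36 mm wide and upright. Next I'll carry it over the left compartment.

Request:
{"op": "servo_tool", "data": {"plan": [{"xyz": [0,0,-4],"twist": [0,0,0],"jaw": 1},{"xyz": [1,-1,-8],"twist": [0,0,0],"jaw": 1},{"xyz": [3,-3,-11],"twist": [0,0,0],"jaw": 1},{"xyz": [6,-5,-12.2],"twist": [0,0,0],"jaw": 1},{"xyz": [9,-7.2,-12.2],"twist": [0,0,0],"jaw": 1},{"xyz": [12,-9.5,-12.2],"twist": [0,0,0],"jaw": 1},{"xyz": [15,-11.8,-12.2],"twist": [0,0,0],"jaw": 1},{"xyz": [18,-14,-12.2],"twist": [0,0,0],"jaw": 1},{"xyz": [21,-16.3,-12.2],"twist": [0,0,0],"jaw": 1},{"xyz": [24.4,-18.5,-12.2],"twist": [0,0,0],"jaw": 1}]}}

```text
time_s: 8.55
tool_pos: [0.3997, 0.3447, 0.4188]
tool_rot: [-180.0, 0.0, 66.5]
force: [1.3, -0.0, -0.7]
grip_width: 0.0362
grasp_force: 17.1
```

```bash
python3 -c "
from h import *
st()
c=cam('wrist');cv2.imwrite('pics/w6.png',c['img'][:,:,::-1])
go(ch(-.024,.085,.0995),66.6)
print([proj(c,ch(x,y,.068)).round(0) for x in(-.06,.012) for y in (.049,.119)])"
```

```text
t 8.55 grasp w [0.3997 0.3447 0.2548] chest [-0.0238  0.087   0.2548] rot [-180.     0.    66.5] F [ 1.3 -0.  -0.7] w 0.0362 gf 17.1
shift [-0.78  0.94 15.47] twist [-0.24 -0.28  0.54]
[array([366., 255.]), array([281., 255.]), array([369., 166.]), array([278., 167.])]
```

View pics/w6.png

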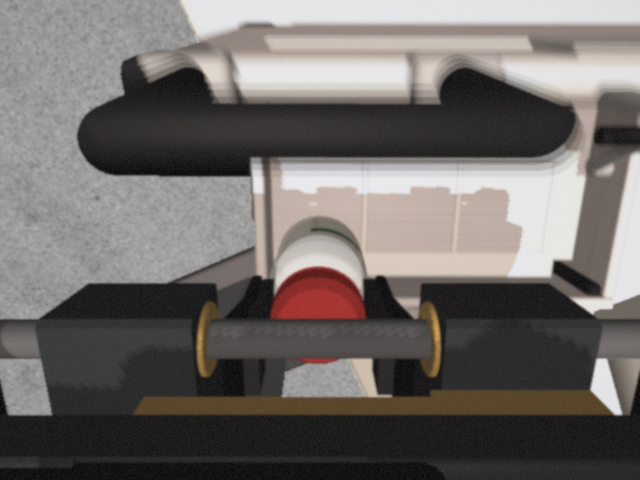

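The dividers are at u≈363 and 455, where predicted. The lid's left pull at (320,135) is very close in front of the wrist camera, so I'll check where the camera sits before going down.

```bash
python3 -c "
from h import *
c=dict(np.load('/tmp/wrist.npz'));o=env.get_obs();p=-c['R'].T@c['t']
R0=Ro.from_euler('xyz',o['tool_rot'],degrees=True).as_matrix()
print('cam in tool',(R0.T@(p-o['tool_pos'])).round(3),'chest',inch(p).round(3)); print(np.round(o['qpos'],0))"
```

```text
cam in tool [0.065 0.007 0.02 ] chest [0.048 0.088 0.398]
[-46.   4.   2.  99.  -0.  77. -67.]
```

The camera would be right at the lid's pull on the way down. I'll back off to the front, turn the tool half round so that the camera faces away from the lid, and come back.

Request:
{"op": "servo_tool", "data": {"plan": [{"xyz": [-4,0,0],"twist": [0,0,0],"jaw": 1},{"xyz": [-8,0,0],"twist": [0,0,0],"jaw": 1},{"xyz": [-12,0,0],"twist": [0,0,-7],"jaw": 1},{"xyz": [-12,0,0],"twist": [0,0,-14],"jaw": 1},{"xyz": [-12,0,0],"twist": [0,0,-21],"jaw": 1},{"xyz": [-12,0,0],"twist": [0,0,-28],"jaw": 1},{"xyz": [-12,0,0],"twist": [0,0,-35],"jaw": 1},{"xyz": [-12,0,0],"twist": [0,0,-42],"jaw": 1},{"xyz": [-12,0,0],"twist": [0,0,-49],"jaw": 1},{"xyz": [-12,0,0],"twist": [0,0,-56],"jaw": 1}]}}

```text
time_s: 9.43
tool_pos: [0.3528, 0.2332, 0.4186]
tool_rot: [-180.0, -0.0, 122.9]
force: [-1.2, -0.6, -0.3]
grip_width: 0.0353
grasp_force: 17.7
```

Request:
{"op": "servo_tool", "data": {"plan": [{"xyz": [0,0,0],"twist": [0,0,-7],"jaw": 1},{"xyz": [0,0,0],"twist": [0,0,-14],"jaw": 1},{"xyz": [0,0,0],"twist": [0,0,-21],"jaw": 1},{"xyz": [0,0,0],"twist": [0,0,-28],"jaw": 1},{"xyz": [0,0,0],"twist": [0,0,-35],"jaw": 1},{"xyz": [0,0,0],"twist": [0,0,-42],"jaw": 1},{"xyz": [0,0,0],"twist": [0,0,-49],"jaw": 1},{"xyz": [0,0,0],"twist": [0,0,-56],"jaw": 1},{"xyz": [0,0,0],"twist": [0,0,-63],"jaw": 1},{"xyz": [0,0,0],"twist": [0,0,-70],"jaw": 1}]}}

```text
time_s: 10.27
tool_pos: [0.3528, 0.2332, 0.4186]
tool_rot: [-180.0, -0.0, -167.1]
force: [-0.3, 0.4, -0.5]
grip_width: 0.035
grasp_force: 17.7
```

Request:
{"op": "servo_tool", "data": {"plan": [{"xyz": [0,0,0],"twist": [0,0,-7],"jaw": 1},{"xyz": [0,0,0],"twist": [0,0,-14],"jaw": 1},{"xyz": [0,0,0],"twist": [0,0,-21],"jaw": 1},{"xyz": [0,0,0],"twist": [0,0,-28],"jaw": 1},{"xyz": [0,0,0],"twist": [0,0,-35],"jaw": 1},{"xyz": [0,0,0],"twist": [0,0,-42],"jaw": 1},{"xyz": [0,0,0],"twist": [0,0,-49],"jaw": 1},{"xyz": [0,0,0],"twist": [0,0,-54],"jaw": 1}]}}

```text
time_s: 10.93
tool_pos: [0.3528, 0.2332, 0.4186]
tool_rot: [180.0, -0.0, -113.1]
force: [0.1, -0.4, -0.5]
grip_width: 0.0353
grasp_force: 17.7
```

```bash
python3 -c "
from h import *
st(); print(np.round(env.get_obs()['qpos'],0))
go(ch(-.022,.085,.255),246.6)
go(ch(-.022,.085,.0995),246.6)"
```

```text
t 10.93 grasp w [0.3527 0.2332 0.2546] chest [-0.1448  0.0858  0.2546] rot [ 180.    -0.  -113.1] F [ 0.1 -0.4 -0.5] w 0.0353 gf 17.7
[-60. -11.  20. 112.   4.  79. 116.]
shift [-12.28  -0.13  -0.05] twist [ 0.03 -0.02  0.28]
shift [-12.28  -0.14  15.5 ] twist [ 0.03 -0.02  0.28]
```

Request:
{"op": "servo_tool", "data": {"plan": [{"xyz": [-4,-0.1,0],"twist": [0,0,0.3],"jaw": 1},{"xyz": [-8,-0.1,0],"twist": [0,0,0.3],"jaw": 1},{"xyz": [-11.6,-0.1,0],"twist": [0,0,0.3],"jaw": 1},{"xyz": [-11.6,-0.1,3],"twist": [0,0,0.3],"jaw": 1},{"xyz": [-11.6,-0.1,6],"twist": [0,0,0.3],"jaw": 1},{"xyz": [-11.6,-0.1,8],"twist": [0,0,0.3],"jaw": 1},{"xyz": [-11.6,-0.1,8],"twist": [0,0,0.3],"jaw": 1}]}}

```text
time_s: 11.52
tool_pos: [0.3985, 0.3383, 0.3338]
tool_rot: [179.8, -0.5, -113.7]
force: [-1.4, -1.2, -0.5]
grip_width: 0.0347
grasp_force: 18.2
```

```bash
python3 -c "
from h import *
st()
c=cam('scene')
cv2.imwrite('pics/w7.png',cv2.resize(c['img'][60:300,100:340],(600,600))[:,:,::-1])
go(ch(-.029,.085,.0995),246.6)"
```

```text
t 11.52 grasp w [0.3975 0.3371 0.1698] chest [-0.0317  0.086   0.1698] rot [ 179.8   -0.5 -113.7] F [-1.4 -1.2 -0.5] w 0.0347 gf 18.2
shift [-0.08 -0.02  7.31] twist [ 0.1  -0.31 -0.36]
```

View pics/w7.png

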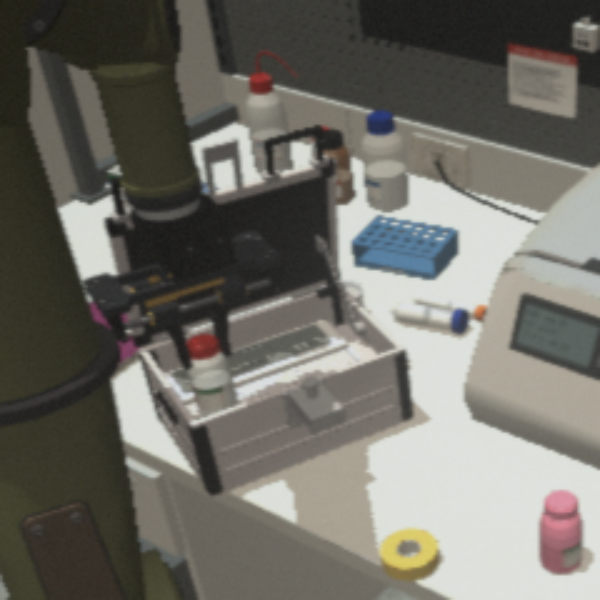

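The scene view shows the bottle upright above the left compartment at (210,370), and the wrist clear of the lid. I'll lower it the rest of the way.

Request:
{"op": "servo_tool", "data": {"plan": [{"xyz": [0,0,2.5],"twist": [0,0,-0.3],"jaw": 1},{"xyz": [0,0,4.5],"twist": [0,0,-0.3],"jaw": 1},{"xyz": [0,0,6],"twist": [0,0,-0.3],"jaw": 1},{"xyz": [0,0,7],"twist": [0,0,-0.3],"jaw": 1},{"xyz": [0,0,7.2],"twist": [0,0,-0.3],"jaw": 1},{"xyz": [0,0,7.2],"twist": [0,0,-0.3],"jaw": 1}]}}

```text
time_s: 12.07
tool_pos: [0.4003, 0.3397, 0.2677]
tool_rot: [-180.0, 0.1, -113.5]
force: [-0.6, -0.1, -0.9]
grip_width: 0.0349
grasp_force: 18.2
```

```bash
python3 -c "
from h import *
st()"
```

```text
t 12.07 grasp w [0.4004 0.3398 0.1037] chest [-0.028   0.0844  0.1037] rot [-1.800e+02  1.000e-01 -1.135e+02] F [-0.6 -0.1 -0.9] w 0.0349 gf 18.2
```

Request:
{"op": "servo_tool", "data": {"plan": [{"xyz": [0,0,0.3],"twist": [0,0,0],"jaw": 1},{"xyz": [0,0,0.6],"twist": [0,0,0],"jaw": 1},{"xyz": [0,0,0.6],"twist": [0,0,0],"jaw": 1}]}}

```text
time_s: 12.32
tool_pos: [0.4009, 0.3403, 0.2636]
tool_rot: [-179.9, 0.2, -113.5]
force: [-1.9, -1.4, 9.1]
grip_width: 0.035
grasp_force: 20.5
```

```bash
python3 -c "
from h import *
st()"
```

```text
t 12.32 grasp w [0.4014 0.3409 0.0996] chest [-0.0266  0.084   0.0996] rot [-179.9    0.2 -113.5] F [-1.9 -1.4  9.1] w 0.035 gf 20.5
```

Contact with the floor. I'll release, lift and move clear.

Request:
{"op": "servo_tool", "data": {"plan": [{"xyz": [0,0,0],"twist": [0,0,0],"jaw": 0.36},{"xyz": [0,0,0],"twist": [0,0,0],"jaw": 0.36},{"xyz": [0,0,0],"twist": [0,0,0],"jaw": 0.36},{"xyz": [0,0,-2],"twist": [0,0,0],"jaw": 0.36},{"xyz": [0,0,-6],"twist": [0,0,0],"jaw": 0.36},{"xyz": [0,0,-10],"twist": [0,0,0],"jaw": 0.36},{"xyz": [2,0,-13],"twist": [0,0,0],"jaw": 0.36},{"xyz": [6,0,-14],"twist": [0,0,0],"jaw": 0.36},{"xyz": [10,0,-14],"twist": [0,0,0],"jaw": 0.2},{"xyz": [14,0,-14],"twist": [0,0,0],"jaw": 0.2}]}}

```text
time_s: 13.15
tool_pos: [0.3439, 0.2099, 0.4019]
tool_rot: [-179.9, 0.1, -113.4]
force: [0.5, -0.2, 0.9]
grip_width: 0.0626
grasp_force: 0.0
```

```bash
python3 -c "
from h import *
st();c=cam('wrist');t=cam('top')
p=proj(t,ch(-.02,.03,.1)).astype(int)
cv2.imwrite('pics/w8.png',np.hstack([cv2.resize(t['img'][p[1]-50:p[1]+50,p[0]-50:p[0]+50],(300,300)),cv2.resize(c['img'],(400,300))])[:,:,::-1])
go([.507,-.172,.2],190)"
```

```text
t 13.15 grasp w [0.3442 0.2101 0.2379] chest [-0.1694  0.0845  0.2379] rot [-1.799e+02  1.000e-01 -1.134e+02] F [ 0.5 -0.2  0.9] w 0.0626 gf 0.0
shift [ 28.03 -30.22   3.64] twist [ 1.100e-01 -1.000e-02  5.628e+01]
```

View pics/w8.png

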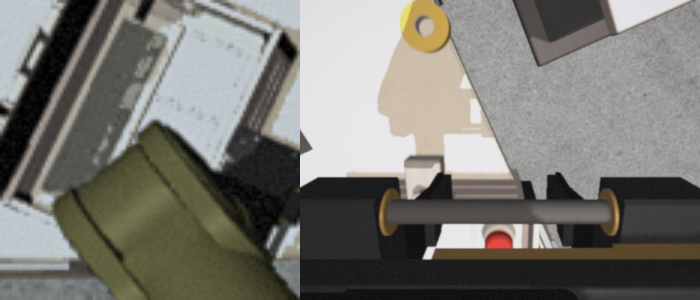

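The wrist view shows the cap standing in the left compartment at about (315,381) in full pixels. On to the second bottle.

Request:
{"op": "servo_tool", "data": {"plan": [{"xyz": [2.8,-3,0.4],"twist": [0,0,6],"jaw": 0.2},{"xyz": [5.6,-6,0.8],"twist": [0,0,12],"jaw": 0.2},{"xyz": [8.4,-9,1.1],"twist": [0,0,18],"jaw": 0.2},{"xyz": [11.2,-12,1.5],"twist": [0,0,24],"jaw": 0.2},{"xyz": [14,-15,1.8],"twist": [0,0,30],"jaw": 0.2},{"xyz": [16.8,-18,2.2],"twist": [0,0,36],"jaw": 0.2},{"xyz": [19.6,-21,2.5],"twist": [0,0,42],"jaw": 0.2},{"xyz": [22.4,-24,2.9],"twist": [0,0,48],"jaw": 0.2},{"xyz": [25.2,-27,3.3],"twist": [0,0,54],"jaw": 0.2},{"xyz": [28,-30.2,3.6],"twist": [0,0,56.3],"jaw": 0.2}]}}

```text
time_s: 14.08
tool_pos: [0.5101, -0.1668, 0.3652]
tool_rot: [-180.0, 0.1, -170.0]
force: [-0.5, 0.4, -0.2]
grip_width: 0.0699
grasp_force: 0.0
```

```bash
python3 -c "
from h import *
c=dict(np.load('/tmp/wrist.npz'));print('placed cap',inch(ray(c,315,381,.104)))
st();c=cam('wrist');hsv=cv2.cvtColor(c['img'],cv2.COLOR_RGB2HSV)
m=(((hsv[...,0]<8)|(hsv[...,0]>172))&(hsv[...,1]>150)&(hsv[...,2]>80)).astype('u1')
k,l,s,ce=cv2.connectedComponentsWithStats(m)
for i in range(1,k):
  if s[i,4]>100: print(s[i],ce[i],ray(c,*ce[i],.088))
go([.507,-.172,.080],190)"
```

```text
placed cap [-0.05291927  0.08301679  0.104     ]
t 14.08 grasp w [ 0.5104 -0.1668  0.2012] chest [-0.4492 -0.2177  0.2012] rot [-1.8e+02  1.0e-01 -1.7e+02] F [-0.5  0.4 -0.2] w 0.0699 gf 0.0
[ 282  206   50   53 2059] [306.96308888 232.24769305] [ 0.50652441 -0.17494674  0.088     ]
shift [ 0.44  0.39 11.96] twist [-0.68 -0.1  -0.35]
```

Request:
{"op": "servo_tool", "data": {"plan": [{"xyz": [0.5,0.2,4],"twist": [0,0,0],"jaw": 0.2},{"xyz": [0.5,0.2,8],"twist": [0,0,0],"jaw": 0.2},{"xyz": [0.5,0.2,11],"twist": [0,0,0],"jaw": 0.2},{"xyz": [0.5,0.2,11.9],"twist": [0,0,0],"jaw": 0.2},{"xyz": [0.5,0.2,11.9],"twist": [0,0,0],"jaw": 1},{"xyz": [0.5,0.2,11.9],"twist": [0,0,0],"jaw": 1},{"xyz": [0.5,0.2,11.9],"twist": [0,0,0],"jaw": 1},{"xyz": [0.5,0.2,11.9],"twist": [0,0,0],"jaw": 1},{"xyz": [0.5,0.2,11.9],"twist": [0,0,0],"jaw": 1},{"xyz": [0.5,0.2,11.9],"twist": [0,0,0],"jaw": 1}], "newtons": 20}}

```text
time_s: 14.97
tool_pos: [0.5063, -0.1661, 0.2496]
tool_rot: [-179.7, 0.4, -169.8]
force: [0.4, -5.7, 8.5]
grip_width: 0.0374
grasp_force: 10.3
```

Request:
{"op": "servo_tool", "data": {"plan": [{"xyz": [0,0,0],"twist": [0,0,0],"jaw": 1},{"xyz": [0,0,0],"twist": [0,0,0],"jaw": 1},{"xyz": [0,0,0],"twist": [0,0,0],"jaw": 1}]}}

```text
time_s: 15.22
tool_pos: [0.5062, -0.166, 0.2497]
tool_rot: [-179.8, 0.4, -169.8]
force: [1.2, -3.4, 9.6]
grip_width: 0.0366
grasp_force: 18.5
```

```bash
python3 -c "
from h import *
st(); go(ch(-.17,.011,.26),246.6)"
```

```text
t 15.22 grasp w [ 0.5076 -0.1665  0.0857] chest [-0.4501 -0.215   0.0857] rot [-179.8    0.4 -169.8] F [ 1.2 -3.4  9.6] w 0.0366 gf 18.5
shift [  3.06  35.69 -17.61] twist [ -0.44   0.28 -56.39]
```

Request:
{"op": "servo_tool", "data": {"plan": [{"xyz": [0,0,-1],"twist": [0,0,0],"jaw": 1},{"xyz": [0,0,-4],"twist": [0,0,0],"jaw": 1},{"xyz": [0,0,-8],"twist": [0,0,0],"jaw": 1},{"xyz": [0,0,-12],"twist": [0,0,0],"jaw": 1},{"xyz": [0,0,-14],"twist": [0,0,0],"jaw": 1}]}}

```text
time_s: 15.63
tool_pos: [0.5046, -0.1649, 0.3915]
tool_rot: [-180.0, 0.4, -169.8]
force: [-0.4, -0.6, -0.5]
grip_width: 0.0338
grasp_force: 21.7
```

```bash
python3 -c "
from h import *
st();c=cam('wrist');s=cam('scene')
o=env.get_obs();g=np.array(o['tool_pos'])-[0,0,.2];p=proj(s,g).astype(int);print(p)
cv2.imwrite('pics/w9.png',np.hstack([cv2.resize(c['img'],(400,300)),cv2.resize(s['img'][p[1]-50:p[1]+50,p[0]-65:p[0]+65],(390,300))])[:,:,::-1])
go(ch(-.17,.011,.26),246.6)"
```

```text
t 15.63 grasp w [ 0.5057 -0.1648  0.2275] chest [-0.4493 -0.2126  0.2275] rot [-180.     0.4 -169.8] F [-0.4 -0.6 -0.5] w 0.0338 gf 21.7
[361 229]
shift [ 3.05 35.63 -3.32] twist [ -0.28   0.47 -56.34]
```

View pics/w9.png

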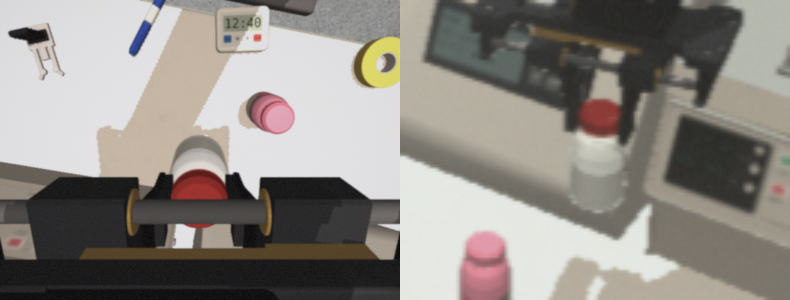

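The bottle is held upright at (200,190), and the clip still lies at (40,45). I'm moving to the front of the chest.

Request:
{"op": "servo_tool", "data": {"plan": [{"xyz": [0.3,3.6,-0.4],"twist": [0,0,-6],"jaw": 1},{"xyz": [0.6,7.2,-0.8],"twist": [0,0,-12],"jaw": 1},{"xyz": [0.9,10.8,-1.2],"twist": [0,0,-18],"jaw": 1},{"xyz": [1.2,14.4,-1.6],"twist": [0,0,-24],"jaw": 1},{"xyz": [1.5,18,-2],"twist": [0,0,-30],"jaw": 1},{"xyz": [1.8,21.6,-2.4],"twist": [0,0,-36],"jaw": 1},{"xyz": [2.1,25.2,-2.7],"twist": [0,0,-42],"jaw": 1},{"xyz": [2.4,28.8,-3],"twist": [0,0,-48],"jaw": 1},{"xyz": [2.7,32.4,-3.3],"twist": [0,0,-54],"jaw": 1},{"xyz": [3,35.6,-3.3],"twist": [0,0,-56.3],"jaw": 1}]}}

```text
time_s: 16.57
tool_pos: [0.4099, 0.183, 0.4193]
tool_rot: [180.0, 0.1, -113.1]
force: [0.6, 0.1, -0.8]
grip_width: 0.0339
grasp_force: 21.8
```

```bash
python3 -c "
from h import *
t=cam('top')
hsv=cv2.cvtColor(t['img'],cv2.COLOR_RGB2HSV)
m=(((hsv[...,0]<8)|(hsv[...,0]>172))&(hsv[...,1]>150)&(hsv[...,2]>80)).astype('u1')
k,l,s,ce=cv2.connectedComponentsWithStats(m)
for i in range(1,k):
  if s[i,4]>20: print(s[i],ce[i],inch(ray(t,*ce[i],.104)))
st();go(ch(-.028,.011,.26),246.6)
go(ch(-.028,.011,.101),246.6)"
```

```text
[183 278  10  11  71] [187.23943662 283.91549296] [-0.03562678  0.08701048  0.104     ]
t 16.62 grasp w [0.4072 0.19   0.2547] chest [-0.1628  0.0186  0.2547] rot [ 1.798e+02  1.000e-01 -1.126e+02] F [-1.5  4.5 -1.2] w 0.0336 gf 21.7
shift [-13.52  -0.89  -0.5 ] twist [0.17 0.15 0.76]
shift [-13.48  -0.94  15.4 ] twist [0.17 0.15 0.76]
```

Request:
{"op": "servo_tool", "data": {"plan": [{"xyz": [-4,-0.9,0],"twist": [0,0,0.5],"jaw": 1},{"xyz": [-8,-0.9,0],"twist": [0,0,0.5],"jaw": 1},{"xyz": [-12,-0.9,0],"twist": [0,0,0.5],"jaw": 1},{"xyz": [-13.5,-0.9,2],"twist": [0,0,0.5],"jaw": 1},{"xyz": [-13.5,-0.9,5],"twist": [0,0,0.5],"jaw": 1},{"xyz": [-13.5,-0.9,8],"twist": [0,0,0.5],"jaw": 1},{"xyz": [-13.5,-0.9,8.5],"twist": [0,0,0.5],"jaw": 1},{"xyz": [-13.5,-0.9,8.5],"twist": [0,0,0.5],"jaw": 1}]}}

```text
time_s: 17.28
tool_pos: [0.4722, 0.3005, 0.3316]
tool_rot: [179.9, -0.3, -114.0]
force: [0.0, -1.0, -0.1]
grip_width: 0.034
grasp_force: 21.5
```

```bash
python3 -c "
from h import *
env.read_camera('wrist'); st();go(ch(-.026,.011,.101),246.6)"
```

```text
t 17.33 grasp w [0.4729 0.3007 0.1699] chest [-0.0351  0.0023  0.1699] rot [ 1.80e+02 -1.00e-01 -1.14e+02] F [0.5 0.4 0.4] w 0.034 gf 21.5
shift [-0.89  0.88  6.89] twist [ 0.04 -0.08 -0.59]
```

Request:
{"op": "servo_tool", "data": {"plan": [{"xyz": [-0.9,0.9,0],"twist": [0,0,-0.5],"jaw": 1},{"xyz": [-0.9,0.9,0],"twist": [0,0,-0.5],"jaw": 1},{"xyz": [-0.9,0.9,2],"twist": [0,0,-0.5],"jaw": 1},{"xyz": [-0.9,0.9,4],"twist": [0,0,-0.5],"jaw": 1},{"xyz": [-0.9,0.9,5.5],"twist": [0,0,-0.5],"jaw": 1},{"xyz": [-0.9,0.9,6.5],"twist": [0,0,-0.5],"jaw": 1},{"xyz": [-0.9,0.9,6.8],"twist": [0,0,-0.5],"jaw": 1},{"xyz": [-0.9,0.9,6.8],"twist": [0,0,-0.5],"jaw": 1},{"xyz": [-0.9,0.9,6.8],"twist": [0,0,-0.5],"jaw": 1}]}}

```text
time_s: 18.08
tool_pos: [0.4692, 0.3136, 0.2672]
tool_rot: [-180.0, 0.1, -113.4]
force: [1.0, -0.4, 0.0]
grip_width: 0.0342
grasp_force: 21.5
```

```bash
python3 -c "
from h import *
st()"
```

```text
t 18.08 grasp w [0.4694 0.3138 0.1032] chest [-0.0245  0.0107  0.1032] rot [-1.800e+02  1.000e-01 -1.134e+02] F [ 1.  -0.4  0. ] w 0.0342 gf 21.5
```

Request:
{"op": "servo_tool", "data": {"plan": [{"xyz": [0,0,0.3],"twist": [0,0,0],"jaw": 1},{"xyz": [0,0,0.5],"twist": [0,0,0],"jaw": 1},{"xyz": [0,0,0.5],"twist": [0,0,0],"jaw": 1}]}}

```text
time_s: 18.33
tool_pos: [0.47, 0.3142, 0.2647]
tool_rot: [-179.9, 0.3, -113.5]
force: [-3.1, -0.4, 12.6]
grip_width: 0.0338
grasp_force: 21.8
```

```bash
python3 -c "
from h import *
st()"
```

```text
t 18.33 grasp w [0.4706 0.3149 0.1007] chest [-0.023   0.0101  0.1007] rot [-179.9    0.3 -113.5] F [-3.1 -0.4 12.6] w 0.0338 gf 21.8
```

Both bottles are on the floor of their compartments. I'll release, retreat and check the positions.

Request:
{"op": "servo_tool", "data": {"plan": [{"xyz": [0,0,0],"twist": [0,0,0],"jaw": 0.36},{"xyz": [0,0,0],"twist": [0,0,0],"jaw": 0.36},{"xyz": [0,0,0],"twist": [0,0,0],"jaw": 0.36},{"xyz": [0,0,-2],"twist": [0,0,0],"jaw": 0.36},{"xyz": [0,0,-6],"twist": [0,0,0],"jaw": 0.36},{"xyz": [0,0,-10],"twist": [0,0,0],"jaw": 0.36},{"xyz": [2,0,-13],"twist": [0,0,0],"jaw": 0.36},{"xyz": [6,0,-16],"twist": [0,0,0],"jaw": 0.36},{"xyz": [10,0,-18],"twist": [0,0,0],"jaw": 0.6},{"xyz": [14,0,-20],"twist": [0,0,0],"jaw": 1}]}}

```text
time_s: 19.17
tool_pos: [0.4176, 0.1952, 0.4557]
tool_rot: [-179.9, 0.0, -113.4]
force: [0.2, 0.5, 0.8]
grip_width: 0.0489
grasp_force: 0.0
```

Request:
{"op": "servo_tool", "data": {"plan": [{"xyz": [2,-2,0],"twist": [0,0,7],"jaw": 1},{"xyz": [4,-4,0],"twist": [0,0,14],"jaw": 1},{"xyz": [6,-6,0],"twist": [0,0,21],"jaw": 1},{"xyz": [8,-8,0],"twist": [0,0,28],"jaw": 1},{"xyz": [10,-9,0],"twist": [0,0,35],"jaw": 1},{"xyz": [10,-9,0],"twist": [0,0,42],"jaw": 1},{"xyz": [10,-9,0],"twist": [0,0,49],"jaw": 1},{"xyz": [10,-9,0],"twist": [0,0,56],"jaw": 1},{"xyz": [10,-9,0],"twist": [0,0,63],"jaw": 1},{"xyz": [10,-9,0],"twist": [0,0,70],"jaw": 1}]}}

```text
time_s: 20.0
tool_pos: [0.4608, 0.0686, 0.4543]
tool_rot: [180.0, -0.0, 176.2]
force: [-0.1, 0.4, -0.0]
grip_width: 0.0005
grasp_force: 0.0
```

Request:
{"op": "servo_tool", "data": {"plan": [{"xyz": [0,0,0],"twist": [0,0,7],"jaw": 1},{"xyz": [0,0,0],"twist": [0,0,14],"jaw": 1},{"xyz": [0,0,0],"twist": [0,0,21],"jaw": 1},{"xyz": [0,0,0],"twist": [0,0,28],"jaw": 1},{"xyz": [0,0,0],"twist": [0,0,35],"jaw": 1},{"xyz": [0,0,0],"twist": [0,0,42],"jaw": 1},{"xyz": [0,0,0],"twist": [0,0,49],"jaw": 1},{"xyz": [0,0,0],"twist": [0,0,56],"jaw": 1},{"xyz": [0,0,0],"twist": [0,0,63],"jaw": 1},{"xyz": [0,0,0],"twist": [0,0,70],"jaw": 1}]}}

```text
time_s: 20.83
tool_pos: [0.4608, 0.0687, 0.4543]
tool_rot: [-180.0, -0.0, 106.2]
force: [-0.7, -0.2, 0.3]
grip_width: 0.0003
grasp_force: 0.0
```

Request:
{"op": "servo_tool", "data": {"plan": [{"xyz": [0,0,0],"twist": [0,0,7],"jaw": 1},{"xyz": [0,0,0],"twist": [0,0,14],"jaw": 1},{"xyz": [0,0,0],"twist": [0,0,21],"jaw": 1},{"xyz": [0,0,0],"twist": [0,0,28],"jaw": 1},{"xyz": [0,0,0],"twist": [0,0,35],"jaw": 1},{"xyz": [0,0,0],"twist": [0,0,40],"jaw": 1},{"xyz": [0,0,0],"twist": [0,0,40],"jaw": 1}]}}

```text
time_s: 21.42
tool_pos: [0.4608, 0.0687, 0.4544]
tool_rot: [-180.0, 0.0, 66.4]
force: [0.8, -0.6, -0.2]
grip_width: 0.0004
grasp_force: 0.0
```

```bash
cat >> h.py <<'E'
def red(n,z):
    t=cam(n); hsv=cv2.cvtColor(t['img'],cv2.COLOR_RGB2HSV)
    m=(((hsv[...,0]<8)|(hsv[...,0]>172))&(hsv[...,1]>150)&(hsv[...,2]>80)).astype('u1')
    k,l,s,ce=cv2.connectedComponentsWithStats(m)
    for i in range(1,k):
        if s[i,4]>20: print(n,s[i],ce[i].round(1),inch(ray(t,*ce[i],z)).round(4))
    return t
E
python3 -c "
from h import *
t=red('top',.104); w=red('wrist',.1); st(); print(np.round(env.get_obs()['qpos']))
p=proj(t,ch(.02,-.03,.14)).astype(int);d=t['img'][p[1]-50:p[1]+50,p[0]-50:p[0]+50]; print(p)
cv2.imwrite('pics/w10.png',np.hstack([cv2.resize(d,(400,400),interpolation=cv2.INTER_CUBIC),cv2.resize(w['img'],(400,300))[:,:].copy() if 0 else cv2.copyMakeBorder(cv2.resize(w['img'],(400,300)),0,100,0,0,cv2.BORDER_CONSTANT)])[:,:,::-1])"
```

```text
top [190 254  12  11  95] [195.6 259.4] [-0.027   0.0124  0.104 ]
top [183 278  12  11  99] [188.4 283.2] [-0.0378  0.0837  0.104 ]
t 21.52 grasp w [0.4608 0.0687 0.2904] chest [-0.2529 -0.0787  0.2904] rot [-180.     0.    66.7] F [-0.3 -0.4 -0.4] w 0.0003 gf 0.0
[-39.  -7.  25. 104.   3.  82. -38.]
[184 237]
```

View pics/w10.png

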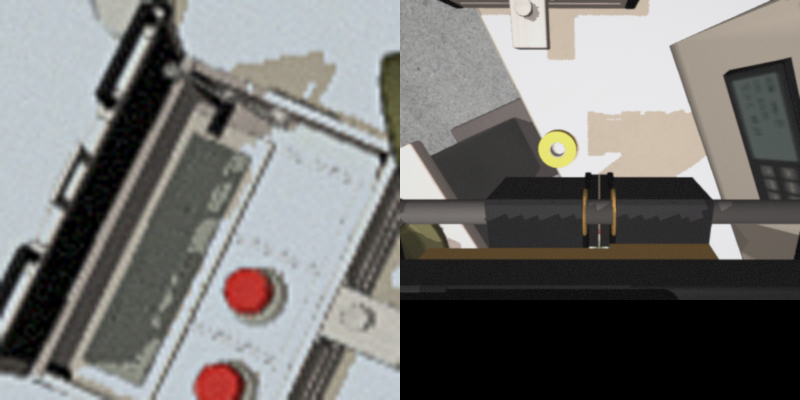

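Both red caps stand in their compartments, at crop (248,292) and (220,385), and the pin is still in its locked place at about (220,115). I'll set up the leaning approach to press it.

```bash
cat >> h.py <<'E'
def lean(deg):  # tool z toward chest +x and down, tool y = -chest y
    a=np.radians(deg); z=np.array([np.sin(a),0,-np.cos(a)]); y=np.array([0,-1.,0]); return Rc@np.stack([np.cross(y,z),y,z],1)
E
python3 -c "
from h import *
t=dict(np.load('/tmp/top.npz'))
for q in [(228,97),(213,130)]: print(inch(ray(t,134+q[0]/4-.4,187+q[1]/4-.4,.134)).round(4))
T=lean(45);d=Rc.T@T[:,2]
P=np.array([.038,-.09,.134])
for s in (.06,.02,.006): go(ch(*(P-d*(s+.018))),0,T)
"
```

```text
[ 0.0398 -0.1103  0.134 ]
[ 0.0391 -0.0837  0.134 ]
shift [11.97  1.15 14.93] twist [-4.000e-02  4.501e+01  8.000e-02]
shift [14.8   1.15 17.75] twist [-4.000e-02  4.501e+01  8.000e-02]
shift [15.79  1.15 18.74] twist [-4.000e-02  4.501e+01  8.000e-02]
```

Request:
{"op": "servo_tool", "data": {"plan": [{"xyz": [1.5,0.3,1],"twist": [0,6.5,0],"jaw": 1},{"xyz": [3,0.5,2.5],"twist": [0,13,0],"jaw": 1},{"xyz": [4.5,0.8,4],"twist": [0,20,0],"jaw": 1},{"xyz": [6,1,6],"twist": [0,26,0],"jaw": 1},{"xyz": [7.5,1.3,8],"twist": [0,33,0],"jaw": 1},{"xyz": [9,1.3,10],"twist": [0,39,0],"jaw": 1},{"xyz": [10.5,1.3,12.5],"twist": [0,45,0],"jaw": 1},{"xyz": [12.1,1.3,14.9],"twist": [0,45,0],"jaw": 1},{"xyz": [12.1,1.3,14.9],"twist": [0,45,0],"jaw": 1},{"xyz": [12.1,1.3,14.9],"twist": [0,45,0],"jaw": 1}]}}

```text
time_s: 22.35
tool_pos: [0.5202, 0.1753, 0.3034]
tool_rot: [-179.9, -44.8, 66.6]
force: [-0.5, 0.5, 0.8]
grip_width: 0.0007
grasp_force: 0.0
```

```bash
python3 -c "
from h import *
w=cam('wrist'); st(); T=lean(45);d=Rc.T@T[:,2]
P=np.array([.040,-.092,.134])
print([proj(w,ch(.04,y,.134)).round(0) for y in (-.110,-.084)],np.round(env.get_obs()['qpos']))
for s in (.06,.006,0): go(ch(*(P-d*(s+.018))),0,T)
t=cam('top');m=proj(t,ch(.04,-.09,.134)).astype(int);f=proj(w,ch(.04,-.09,.134)).astype(int);print(f)
cv2.imwrite('pics/w11.png',np.hstack([cv2.resize(w['img'],(533,400)),cv2.resize(t['img'][m[1]-30:m[1]+30,m[0]-20:m[0]+20],(267,400),interpolation=cv2.INTER_CUBIC)])[:,:,::-1])"
```

```text
t 22.4 grasp w [0.567  0.2809 0.1893] chest [-0.0159 -0.0919  0.1893] rot [179.9 -44.9  66.7] F [ 0.5 -0.2  0.7] w 0.0005 gf 0.0
[array([356., 250.]), array([309., 250.])] [-42.   5.  34. 119. -60.  47.   7.]
shift [0.02 0.01 0.06] twist [0.01 0.08 0.04]
shift [0.03 0.01 5.46] twist [0.01 0.08 0.04]
shift [0.03 0.01 6.06] twist [0.01 0.08 0.04]
[319 249]
```

View pics/w11.png

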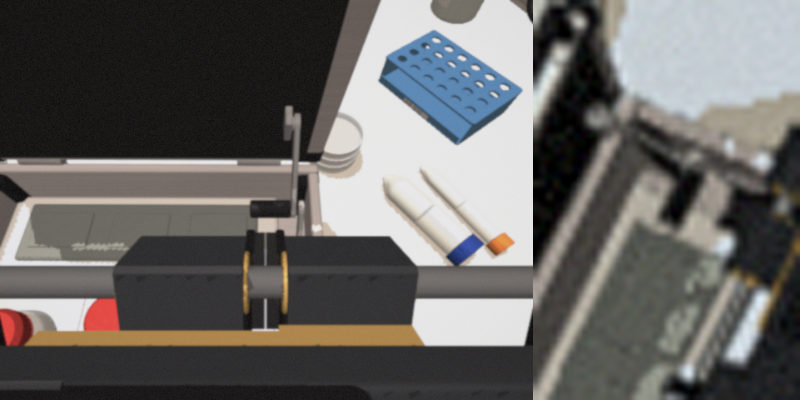

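The pin is visible at u≈300–348, v≈250 (full pixels), where the locked geometry puts it, and the closed fingers line up with it. I'll press it towards the hinge and down.

Request:
{"op": "servo_tool", "data": {"plan": [{"xyz": [0,0,3],"twist": [0,0,0],"jaw": 1},{"xyz": [0,0,4.8],"twist": [0,0,0],"jaw": 1},{"xyz": [0,0,5.4],"twist": [0,0,0],"jaw": 1},{"xyz": [0.1,0,5.9],"twist": [0,0,0],"jaw": 1},{"xyz": [0.2,0,6.4],"twist": [0,0,0],"jaw": 1},{"xyz": [0.3,0,6.8],"twist": [0,0,0],"jaw": 1}]}}

```text
time_s: 22.95
tool_pos: [0.5413, 0.2196, 0.2602]
tool_rot: [179.9, -45.0, 66.6]
force: [-3.3, -5.1, 0.4]
grip_width: 0.0003
grasp_force: 2.2
```

```bash
cat >> h.py <<'E'
def tip():
    o=env.get_obs(); R0=Ro.from_euler('xyz',o['tool_rot'],degrees=True).as_matrix()
    print('tip chest',inch(np.array(o['tool_pos'])+.182*R0[:,2]).round(4),'F chest',(Rc.T@np.array(o['force'])).round(1))
def bars(n='top'):  # black pull bar top pixel row check in top view: lid angle by predicted bar position
    t=cam(n)
    return t
E
python3 -c "
from h import *
st();tip()"
```

```text
t 22.95 grasp w [0.5877 0.3259 0.1443] chest [ 0.0336 -0.093   0.1443] rot [179.9 -45.   66.6] F [-3.3 -5.1  0.4] w 0.0003 gf 2.2
tip chest [ 0.0463 -0.093   0.1315] F chest [-6.   1.   0.4]
```

Request:
{"op": "servo_tool", "data": {"plan": [{"xyz": [0.1,0,0.5],"twist": [0,0,0],"jaw": 1},{"xyz": [0.2,0,1.0],"twist": [0,0,0],"jaw": 1},{"xyz": [0.2,0,1.4],"twist": [0,0,0],"jaw": 1},{"xyz": [0.2,0,1.4],"twist": [0,0,0],"jaw": 1}]}}

```text
time_s: 23.28
tool_pos: [0.5457, 0.2278, 0.2508]
tool_rot: [179.9, -44.9, 66.4]
force: [-6.8, -10.1, 3.3]
grip_width: 0.0005
grasp_force: 8.5
```

```bash
python3 -c "
from h import *
st();tip();w=cam('wrist')
import itertools
for a in (1.34,1.3,1.25,1.2,1.1): # lid corner right front edge (underside corner) px
  print(a,[proj(w,ch(.092-r*np.cos(a),-.131,.114+r*np.sin(a))).round(0) for r in (.06,.1)])
g=cv2.cvtColor(w['img'],cv2.COLOR_RGB2GRAY)
print([(v,np.where(g[v,300:520]>60)[0][:1]+300) for v in range(10,180,20)])"
```

```text
t 23.28 grasp w [0.5922 0.3337 0.1346] chest [ 0.0426 -0.094   0.1346] rot [179.9 -44.9  66.4] F [ -6.8 -10.1   3.3] w 0.0005 gf 8.5
tip chest [ 0.0553 -0.0941  0.1218] F chest [-12.    2.2   3.3]
1.34 [array([431., 179.]), array([472., 112.])]
1.3 [array([431., 185.]), array([473., 127.])]
1.25 [array([432., 194.]), array([475., 146.])]
1.2 [array([432., 202.]), array([477., 166.])]
1.1 [array([433., 220.]), array([478., 207.])]
[(10, array([300])), (30, array([300])), (50, array([300])), (70, array([300])), (90, array([300])), (110, array([300])), (130, array([300])), (150, array([300])), (170, array([300]))]
```

```bash
cat >> h.py <<'E'
def prof(ys=(.085,),rng=np.arange(.2,1.5,.02),n='top'):
    """grey value at the place of the pull bar for lid angles: the bar is the dark dip"""
    t=cam(n); g=cv2.cvtColor(t['img'],cv2.COLOR_RGB2GRAY)
    for y in ys:
        r=[]
        for a in rng:
            v=[cv2.getRectSubPix(g,(1,1),tuple(map(float,proj(t,ch(.094-.229*np.cos(a+.013),y+dy,.114+.229*np.sin(a+.013))))))[0,0] for dy in (-.015,-.008,0,.008,.015)]
            r.append(int(np.mean(v)))
        print(y,[f'{a:.2f}:{k}' for a,k in zip(rng,r)])
    return t
E
python3 -c "
from h import *
t=prof((.085,-.085),np.arange(1.0,1.42,.03)); s=prof((.085,-.085),np.arange(1.0,1.42,.03),'scene')
w=dict(np.load('/tmp/wrist.npz'));g=cv2.cvtColor(w['img'],cv2.COLOR_RGB2GRAY)
print('finger/pin, u270-390 step4; v190-290 step 5')
for v in range(190,290,6): print(v,''.join('#' if g[v,u]<45 else '+' if g[v,u]<110 else '.' for u in range(260,400,3)))"
```

```text
0.085 ['1.00:179', '1.03:160', '1.06:171', '1.09:146', '1.12:147', '1.15:148', '1.18:147', '1.21:147', '1.24:203', '1.27:200', '1.30:200', '1.33:200', '1.36:199', '1.39:199']
-0.085 ['1.00:177', '1.03:148', '1.06:159', '1.09:148', '1.12:147', '1.15:148', '1.18:147', '1.21:109', '1.24:202', '1.27:186', '1.30:169', '1.33:180', '1.36:187', '1.39:192']
0.085 ['1.00:88', '1.03:95', '1.06:90', '1.09:100', '1.12:100', '1.15:97', '1.18:106', '1.21:118', '1.24:103', '1.27:101', '1.30:120', '1.33:134', '1.36:139', '1.39:151']
-0.085 ['1.00:109', '1.03:85', '1.06:57', '1.09:47', '1.12:46', '1.15:46', '1.18:46', '1.21:46', '1.24:46', '1.27:46', '1.30:47', '1.33:46', '1.36:47', '1.39:46']
finger/pin, u270-390 step4; v190-290 step 5
190 ........................................+......
196 .........................................++....
202 .......................................++.+++..
208 ......................................+.+++.+++
214 .................................++++++++++++++
220 ...............................................
226 ............................+..................
232 .............................+.................
238 ...............................................
244 ................................+..............
250 .................................+.............
256 ..................................++...........
262 ....................................+..........
268 .....................................+.........
274 .......................................+.......
280 ...............................................
286 ...............................................
```

```bash
python3 -c "
from h import *
t=prof((.085,),np.arange(0,1.7,.05))
g=cv2.cvtColor(t['img'],cv2.COLOR_RGB2GRAY)
w=dict(np.load('/tmp/wrist.npz'));h=cv2.cvtColor(w['img'],cv2.COLOR_RGB2GRAY)
print('wrist'); 
for v in range(0,480,20): print(''.join('#' if h[v,u]<45 else '+' if h[v,u]<110 else '.' for u in range(0,640,8)))
print('top')
for v in range(190,312,3): print(v,''.join('#' if g[v,u]<45 else '+' if g[v,u]<130 else '.' for u in range(130,270,2)))"
```

```text
0.085 ['0.00:180', '0.05:180', '0.10:182', '0.15:185', '0.20:156', '0.25:120', '0.30:86', '0.35:92', '0.40:61', '0.45:204', '0.50:201', '0.55:163', '0.60:109', '0.65:89', '0.70:91', '0.75:122', '0.80:154', '0.85:116', '0.90:114', '0.95:31', '1.00:179', '1.05:152', '1.10:146', '1.15:149', '1.20:148', '1.25:200', '1.30:199', '1.35:200', '1.40:200', '1.45:199', '1.50:200', '1.55:194', '1.60:134', '1.65:79']
wrist
.................................##+++++++++++++++.++...............+++++++++...
..............++++++++............#++...+++++++++++++...........................
.......+++++++++++++++++...........+++++++++++++++++..............+++..+........
++++++++++++++++++++++++++..........+++++++++++++++...........++++++++.+++++....
+.+++++++++++++++++++++++++...........+++...................+#+++++++++++++++.++
+++++++++++++++.++++++++++..................................+++++++++++++++++.++
++++++++++++++++++++...........................................+++++++++++++++++
+++++++++++++.....................................................++++++++++++++
+++++++...............................
[... 3636 characters left out ...]
........+++++++++++++++++
286 ............#.++##...+.....+++++++....+++++..........+++++++++++++++++
289 ............+#+.....+.......++++.....+++++...........+++++++++++++++++
292 ................+#+...++.............++++............+++++++++++++++++
295 ....................++....+.........+++++............+++++++++++++++++
298 .......................+#..........+++++.............+++++++++++++++++
301 ++++++++.........++++++++++++...+..#+++.++++++++++.+++++++++++++++++++
304 +++++++++++++++++++++++++++++++++.####++++++++++++++.+++++++++++++++++
307 ..++++++++++++.++++++++++++++++++..+++..+.++++++++++.#++++++++++++++++
310 ++.+++++.+++++..++++++++++++++++++.++++++.++++++++...+++++++++++++++++
```

The lid's pull now shows at about 0.95 rad in the top view. Pressing the pin drove the lid down until it rested on the leaning gripper, which still holds it. I'll raise it on the gripper above 1.1 rad, where the hinge holds it.

Request:
{"op": "servo_tool", "data": {"plan": [{"xyz": [0.5,0,-0.2],"twist": [0,0,0],"jaw": 1},{"xyz": [1,0,-0.4],"twist": [0,0,0],"jaw": 1},{"xyz": [1.5,0,-0.6],"twist": [0,0,0],"jaw": 1},{"xyz": [2,0,-0.8],"twist": [0,0,0],"jaw": 1},{"xyz": [2,0,-0.8],"twist": [0,0,0],"jaw": 1}]}}

```text
time_s: 23.9
tool_pos: [0.5493, 0.2394, 0.2723]
tool_rot: [179.9, -45.1, 66.6]
force: [-0.9, -2.1, -1.1]
grip_width: 0.0007
grasp_force: 1.1
```

```bash
python3 -c "
from h import *
st();tip();t=prof((.085,-.085),np.arange(.7,1.45,.03))
g=cv2.cvtColor(cam('wrist')['img'],cv2.COLOR_RGB2GRAY);print(g[::60,::80])"
```

```text
t 23.9 grasp w [0.5956 0.3459 0.1565] chest [ 0.0551 -0.0923  0.1565] rot [179.9 -45.1  66.6] F [-0.9 -2.1 -1.1] w 0.0007 gf 1.1
tip chest [ 0.0679 -0.0923  0.1438] F chest [-2.3 -0.  -1.1]
0.085 ['0.70:103', '0.73:123', '0.76:165', '0.79:188', '0.82:168', '0.85:124', '0.88:181', '0.91:92', '0.94:87', '0.97:90', '1.00:87', '1.03:87', '1.06:84', '1.09:169', '1.12:43', '1.15:35', '1.18:156', '1.21:119', '1.24:203', '1.27:200', '1.30:200', '1.33:202', '1.36:201', '1.39:200', '1.42:201']
-0.085 ['0.70:68', '0.73:69', '0.76:70', '0.79:70', '0.82:75', '0.85:74', '0.88:56', '0.91:42', '0.94:12', '0.97:16', '1.00:13', '1.03:17', '1.06:56', '1.09:31', '1.12:21', '1.15:34', '1.18:145', '1.21:119', '1.24:202', '1.27:188', '1.30:170', '1.33:180', '1.36:187', '1.39:192', '1.42:195']
[[222 225 228 228  40 107 228 118]
 [226 169 101 230 114 114 230 229]
 [101 227 108 231 231 233 124 189]
 [227 229 230 230 231 232 229 202]
 [223 226 228 229 228 228 228 201]
 [ 30  35  35  34  38  42  41  82]
 [103 103  41  42  89  39  43 186]
 [ 49  42  36  47  47  42  34  36]]
```

Request:
{"op": "servo_tool", "data": {"plan": [{"xyz": [0.4,0,-0.1],"twist": [0,0,0],"jaw": 1},{"xyz": [0.8,0,-0.3],"twist": [0,0,0],"jaw": 1},{"xyz": [1.0,0,-0.4],"twist": [0,0,0],"jaw": 1},{"xyz": [1.0,0,-0.4],"twist": [0,0,0],"jaw": 1}]}}

```text
time_s: 24.33
tool_pos: [0.5503, 0.2429, 0.2805]
tool_rot: [-179.9, -45.0, 66.5]
force: [-1.1, -2.8, -4.1]
grip_width: 0.0002
grasp_force: 2.1
```

```bash
python3 -c "
from h import *
st();tip();t=prof((.085,-.085),np.arange(1.0,1.42,.02))"
```

```text
t 24.33 grasp w [0.5963 0.3492 0.1645] chest [ 0.0584 -0.0916  0.1645] rot [-179.9  -45.    66.5] F [-1.1 -2.8 -4.1] w 0.0002 gf 2.1
tip chest [ 0.0712 -0.0916  0.1518] F chest [-3.1 -0.1 -4.1]
0.085 ['1.00:88', '1.02:87', '1.04:89', '1.06:84', '1.08:133', '1.10:145', '1.12:65', '1.14:68', '1.16:126', '1.18:90', '1.20:4', '1.22:19', '1.24:138', '1.26:26', '1.28:43', '1.30:204', '1.32:203', '1.34:202', '1.36:201', '1.38:203', '1.40:203']
-0.085 ['1.00:15', '1.02:14', '1.04:13', '1.06:25', '1.08:58', '1.10:25', '1.12:40', '1.14:44', '1.16:26', '1.18:80', '1.20:19', '1.22:28', '1.24:124', '1.26:20', '1.28:58', '1.30:175', '1.32:173', '1.34:183', '1.36:188', '1.38:193', '1.40:196']
```

```bash
python3 -c "
from h import *
t=dict(np.load('/tmp/top.npz'));g=cv2.cvtColor(t['img'],cv2.COLOR_RGB2GRAY)
P=lambda a,y:proj(t,ch(.094-.229*np.cos(a+.013),y,.114+.229*np.sin(a+.013))).round(1)
for a in (1.13,1.21,1.27,1.34): print(a,P(a,.055),P(a,.115))
for v in range(225,292,2): print(v,''.join('#' if g[v,u]<50 else '+' if g[v,u]<130 else '.' for u in range(124,200)))"
```

```text
1.13 [157.9 257.4] [147.2 279.4]
1.21 [150.9 254.3] [140.1 276.4]
1.27 [145.6 252. ] [134.7 274.2]
1.34 [139.5 249.3] [128.5 271.5]
225 .......................................+#####+.++++++..+####################
227 ....................................+++#####..+++.++..+#####################
229 ...................................+#######+.++++#+..+######################
231 ..................................+.+#####+.++++#+..+#######################
233 .................................+.+#####+.++++#############################
235 ................................+.+#########++#########################+####
237 .................................+#####.+#############################+.....
239 ...............................++#####..++#######++##################+++....
241 ..............................+######+.+++++++#######################++.....
243 ..............................+#####..++++++...++##+##################+.....
245 .............................+#####+.++++++...+++++++#################+.....
247 ............................+#####+.++++++...++++++++++++####++######+...
[... 1085 characters left out ...]
+++++..++++++++++++++++++....+......................
277 ..............+####+..+#++++...++++++++++++++++++...+............+.+........
279 ........###++#+++#+..+#####+........+++++++...++...+.........++++++++++++...
281 .........++++...........++#+.................+....+........++++++++++++.++..
283 .............................++..................+.........+++++++++++#+.+..
285 .................................++........................++++++++++++..+..
287 ......................................++.......+............+++++++++++.+...
289 ...........................................+..++..............++++++...+....
291 ......................................+++...................................
```

The loop in the top view runs from (145,253) to (134,275), which puts the lid at 1.27 rad with the stay broken and the hinge holding it. I'll withdraw and go for the right pull.

Request:
{"op": "servo_tool", "data": {"plan": [{"xyz": [-0.5,0,-1],"twist": [0,0,0],"jaw": 1},{"xyz": [-1,0,-3],"twist": [0,0,0],"jaw": 1},{"xyz": [-1.5,0,-6],"twist": [0,0,0],"jaw": 1},{"xyz": [-2,0,-10],"twist": [0,0,0],"jaw": 1},{"xyz": [-2,0,-14],"twist": [0,0,0],"jaw": 1},{"xyz": [-2,0,-18],"twist": [0,0,0],"jaw": 0.8},{"xyz": [-2,0,-18],"twist": [0,0,0],"jaw": 0.6}]}}

```text
time_s: 24.97
tool_pos: [0.4957, 0.1072, 0.4032]
tool_rot: [179.3, -45.8, 66.6]
force: [1.2, -0.1, 0.0]
grip_width: 0.0075
grasp_force: 0.0
```

```bash
python3 -c "
from h import *
t=cam('top');st()
g=cv2.cvtColor(t['img'],cv2.COLOR_RGB2GRAY)
for v in range(245,282,3): print(v,''.join('#' if g[v,u]<50 else '+' if g[v,u]<130 else '.' for u in range(124,190)))
go(ch(-.13,-.085,.39),156.6)
print(np.round(env.get_obs()['qpos']))"
```

```text
t 25.02 grasp w [0.5433 0.2169 0.2861] chest [-0.0841 -0.0956  0.2861] rot [179.5 -45.7  66.6] F [0.2 0.1 0.8] w 0.0107 gf 0.0
245 ............................+#####+..++++++...++++++++++++++++++..
248 ...........................+#####+..++++++..++++++++++++++++++....
251 ...................+##+...######..++++++...++++++++++++++++++....+
254 ..................+###++######+..++++++...++++++++++++++++++...+..
257 .................###+..+####++.++++++...++++++++++++++++++...++...
260 ...............+###+.+#####+..++++++...++++++++++++++++.....+.....
263 ..............###+..######+.+++++++..++++++++++++++++++....+......
266 ............+###+.+#####+..++++++...++++++++++++++++.....++.......
269 ...........###+..+#####+..++++++..++++++++++++++++++....++........
272 .........+###+.+#####+..++++++...++++++++++++++++++...++..........
275 .........###########+..++++++..++++++++++++++++++....+............
278 .......+#++.+#+++#+..+####++.....+++++++++++++++.............+++++
281 .........+++............++#+.................+....+........+++++++
shift [15.95 -0.85 -5.62] twist [ 36.09 -35.31 -84.95]
[-41.  -8.  36. 117. -45.  54.  -5.]
```

Request:
{"op": "servo_tool", "data": {"plan": [{"xyz": [1.6,-0.1,-0.6],"twist": [2.4,-2.4,-5.7],"jaw": 0.6},{"xyz": [3.2,-0.2,-1.1],"twist": [4.8,-4.7,-11.3],"jaw": 0.6},{"xyz": [4.8,-0.3,-1.7],"twist": [7.2,-7.1,-17],"jaw": 0.6},{"xyz": [6.4,-0.3,-2.2],"twist": [9.6,-9.4,-22.7],"jaw": 0.6},{"xyz": [8,-0.4,-2.8],"twist": [12,-11.8,-28.3],"jaw": 0.6},{"xyz": [9.6,-0.5,-3.4],"twist": [14.4,-14.1,-34],"jaw": 0.6},{"xyz": [11.2,-0.6,-3.9],"twist": [16.8,-16.5,-39.6],"jaw": 0.6},{"xyz": [12.8,-0.7,-4.5],"twist": [19.2,-18.8,-45.3],"jaw": 0.6},{"xyz": [14.4,-0.8,-5],"twist": [21.7,-21.2,-51],"jaw": 0.6},{"xyz": [16,-0.9,-5.6],"twist": [24,-23.5,-56.6],"jaw": 0.6}]}}

```text
time_s: 25.85
tool_pos: [0.5148, 0.186, 0.5477]
tool_rot: [171.9, -14.2, 129.7]
force: [-0.1, 0.4, -0.1]
grip_width: 0.0346
grasp_force: 0.0
```

```bash
python3 -c "
from h import *
env.read_camera('top');st();go(ch(-.05,-.085,.41),156.6)"
```

```text
t 25.9 grasp w [0.5078 0.2342 0.3932] chest [-0.0822 -0.0561  0.3932] rot [171.6 -14.  130.2] F [0.4 2.5 2.9] w 0.0345 gf 0.0
shift [ 3.26  6.72 -0.62] twist [ 11.42 -11.84 -27.25]
```

Request:
{"op": "servo_tool", "data": {"plan": [{"xyz": [0.7,1.3,-0.5],"twist": [2.3,-2.4,-5.5],"jaw": 0.6},{"xyz": [1.3,2.7,-0.6],"twist": [4.6,-4.7,-10.9],"jaw": 0.6},{"xyz": [2,4,-0.6],"twist": [6.9,-7.1,-16.4],"jaw": 0.6},{"xyz": [2.6,5.4,-0.6],"twist": [9.1,-9.5,-21.8],"jaw": 0.6},{"xyz": [3.3,6.7,-0.6],"twist": [11.4,-11.8,-27.3],"jaw": 0.6},{"xyz": [3.3,6.7,-0.6],"twist": [11.4,-11.8,-27.3],"jaw": 0.6},{"xyz": [3.3,6.7,-0.6],"twist": [11.4,-11.8,-27.3],"jaw": 0.6}]}}

```text
time_s: 26.48
tool_pos: [0.5476, 0.2491, 0.5687]
tool_rot: [-179.9, -0.5, 155.7]
force: [-0.3, -1.2, 0.6]
grip_width: 0.035
grasp_force: 0.0
```

```bash
cat >> h.py <<'E'
def amap(c,u0,u1,v0,v1,su,sv):
    g=cv2.cvtColor(c['img'],cv2.COLOR_RGB2GRAY)
    for v in range(v0,v1,sv): print(v,''.join('#' if g[v,u]<50 else '+' if g[v,u]<130 else '.' for u in range(u0,u1,su)))
E
python3 -c "
from h import *
w=cam('wrist');st();go(ch(.0285,-.085,.41),156.6)
for a in (1.24,1.285,1.32): print(a,[proj(w,ch(.094-.229*np.cos(a+.013),y,.114+.229*np.sin(a+.013))).round(0) for y in (-.055,-.085)])
amap(w,0,640,0,300,8,12)"
```

```text
t 26.53 grasp w [0.5466 0.2478 0.4051] chest [-0.0544 -0.0863  0.4051] rot [-179.9   -0.4  155.6] F [ 0.2 -0.4  0.6] w 0.0345 gf 0.0
shift [ 0.4   8.27 -0.5 ] twist [-0.05 -0.44 -0.98]
1.24 [array([464., 204.]), array([460., 259.])]
1.285 [array([486., 205.]), array([481., 260.])]
1.32 [array([502., 205.]), array([497., 261.])]
0 #++++#+++++++##++++#+++#+++++.............+..........+++.+.##...........++++++.+
12 ..++++++++++++++++++#++#+++++...........+++++......+++++.+.##...........+++++.++
24 ......++++++++#++++++#++++++++..........+++++.....++++++.+.##............++++.++
36 ..........+++++++++++++++++#+............+++......++++++.+.#+............+++..++
48 ............++++++++++++#.........................+++++.++.#++............++++++
60 +............++++++++#+...........................+++++.++.#+..............+++++
72 #.............++++#+..............................+++++.++.#+..............+++++
84 ...............+..........................+++.....+++++.++.#................++++
96 ..........................................++++...++++++.+++#................++++
108 ...........
[... 644 characters left out ...]
#+...............+++
204 .....................................................#.+++#.##................++
216 ......++++...........................#+.........+++..+##++#+##................++
228 ...+...+++.............................................+.+++##................++
240 .....+.+++...............................................++##+................++
252 .....++..................................................++##+.................+
264 ..............................+++..........................##...................
276 ..........................+....+++.............+...........##...................
288 ...........#################....###...........###....################...........
```

Request:
{"op": "servo_tool", "data": {"plan": [{"xyz": [0.4,3,-0.5],"twist": [0,0,-1],"jaw": 0.6},{"xyz": [0.4,6,-0.5],"twist": [0,0,-1],"jaw": 0.6},{"xyz": [0.4,8.4,-0.5],"twist": [0,0,-1],"jaw": 0.6},{"xyz": [0.4,8.4,-0.5],"twist": [0,0,-1],"jaw": 0.6},{"xyz": [0.4,8.4,-0.5],"twist": [0,0,-1],"jaw": 0.6}]}}

```text
time_s: 26.95
tool_pos: [0.5791, 0.3255, 0.5735]
tool_rot: [-179.9, -0.4, 156.7]
force: [0.8, -0.1, -0.4]
grip_width: 0.0347
grasp_force: 0.0
```

```bash
python3 -c "
from h import *
w=cam('wrist');st();go(ch(.030,-.083,.334),156.6)
print([proj(w,ch(.030,y,.334)).round(0) for y in (-.055,-.085)])
amap(w,200,440,160,420,4,8)"
```

```text
t 27.0 grasp w [0.5781 0.3241 0.4104] chest [ 0.0282 -0.0849  0.4104] rot [-179.9   -0.4  156.6] F [ 0.3 -0.4  0.1] w 0.0346 gf 0.0
shift [0.24 0.16 7.64] twist [-0.13 -0.35 -0.03]
[array([322., 207.]), array([322., 261.])]
160 ....++........................+++++.........................
168 ....++.......................++++++...........+.............
176 ....++........................+++++.........................
184 ....++........................++++............+.............
192 .....++.........................+####+......................
200 .....++......................+######+.......................
208 .....+++##...................+####+.........................
216 .....+###+.................++####++.........................
224 .....##++++++++++++++++++..++##+##+...........+.............
232 .............................####+.......+...++.......+.....
240 .............................+###+....++.++++++.............
248 .............................####+....++.+.++...............
256 .............................####+....++++++................
264 ...........................
[... 568 characters left out ...]
++++++++++++++++++++++++++++++++++++++++++++++++.+
344 +.++++++++++++++++++++++++++++++++++++++++++++++++++++++++++
352 +.++++++++++++++++++++++++++++++++++++++++++++++++++++++++.+
360 +.+++############..........................############+++++
368 #.+++############..........................############++++#
376 #++#############+..........................+#############++#
384 ################............................################
392 ################+...........................+############+++
400 ++++++++++++++++++++++++++++++++++++++++++++++++++++++++++++
408 ++++++++++++++++++++++++++++++++++++++++++++++++++++++++++++
416 ############################################################
```

Request:
{"op": "servo_tool", "data": {"plan": [{"xyz": [0.2,0.2,3],"twist": [0,0,0],"jaw": 0.6},{"xyz": [0.2,0.2,6],"twist": [0,0,0],"jaw": 0.6},{"xyz": [0.2,0.2,7.6],"twist": [0,0,0],"jaw": 0.6},{"xyz": [0.2,0.2,7.7],"twist": [0,0,0],"jaw": 0.6},{"xyz": [0.2,0.2,7.7],"twist": [0,0,0],"jaw": 1},{"xyz": [0.2,0.2,7.7],"twist": [0,0,0],"jaw": 1},{"xyz": [0.2,0.2,7.7],"twist": [0,0,0],"jaw": 1},{"xyz": [0.2,0.2,7.7],"twist": [0,0,0],"jaw": 1},{"xyz": [0.2,0.2,7.7],"twist": [0,0,0],"jaw": 1},{"xyz": [0.2,0.2,7.7],"twist": [0,0,0],"jaw": 1}], "newtons": 25}}

```text
time_s: 27.83
tool_pos: [0.5777, 0.3281, 0.499]
tool_rot: [180.0, -0.2, 156.7]
force: [-0.4, -0.4, 3.3]
grip_width: 0.0088
grasp_force: 25.0
```

```bash
python3 -c "
from h import *
env.read_camera('top'); st()
g=inch(np.array(env.get_obs()['tool_pos'])-[0,0,.164]); a=np.arctan2(g[2]-.114,.094-g[0]); r=np.hypot(g[2]-.114,.094-g[0]);print('ang',a-.013,'r',r)
for k in range(1,21):
  b=a-(a-.013)*k/20; print(k,(100*.229*(np.cos(a)-np.cos(b))).round(2),(-100*.229*(np.sin(b)-np.sin(a))).round(2))"
```

```text
t 27.88 grasp w [0.5771 0.3284 0.335 ] chest [ 0.0317 -0.0823  0.335 ] rot [180.   -0.2 156.7] F [0.1 0.9 3.1] w 0.0086 gf 25.0
ang 1.2828934838257717 r 0.22958959262317546
1 -1.4 0.44
2 -2.77 0.98
3 -4.1 1.6
4 -5.39 2.3
5 -6.63 3.08
6 -7.82 3.95
7 -8.95 4.88
8 -10.02 5.89
9 -11.02 6.96
10 -11.95 8.1
11 -12.81 9.29
12 -13.59 10.54
13 -14.28 11.83
14 -14.89 13.17
15 -15.42 14.54
16 -15.86 15.94
17 -16.2 17.37
18 -16.46 18.82
19 -16.62 20.28
20 -16.68 21.74
```

Gripped with the lid at 1.28 rad. I'm lowering it along the arc at about 0.8 rad/s.

Request:
{"op": "servo_tool", "data": {"plan": [{"xyz": [0,-1.4,0.4],"twist": [0,0,0],"jaw": 1},{"xyz": [0,-2.8,1.0],"twist": [0,0,0],"jaw": 1},{"xyz": [0,-4.1,1.6],"twist": [0,0,0],"jaw": 1},{"xyz": [0,-5.4,2.3],"twist": [0,0,0],"jaw": 1},{"xyz": [0,-6.6,3.1],"twist": [0,0,0],"jaw": 1},{"xyz": [0,-7.8,3.9],"twist": [0,0,0],"jaw": 1},{"xyz": [0,-8.9,4.9],"twist": [0,0,0],"jaw": 1},{"xyz": [0,-10,5.9],"twist": [0,0,0],"jaw": 1},{"xyz": [0,-11,7.0],"twist": [0,0,0],"jaw": 1},{"xyz": [0,-11,7.0],"twist": [0,0,0],"jaw": 1}], "newtons": 30}}

```text
time_s: 28.72
tool_pos: [0.5331, 0.2258, 0.4258]
tool_rot: [-179.8, -0.4, 156.7]
force: [1.8, -0.5, -3.0]
grip_width: 0.0089
grasp_force: 30.0
```

```bash
python3 -c "
from h import *
env.read_camera('top'); st()
g=inch(np.array(env.get_obs()['tool_pos'])-[0,0,.164]); a=np.arctan2(g[2]-.114,.094-g[0]); r=np.hypot(g[2]-.114,.094-g[0]);print('ang',a-.013,'r',r)
for k in range(1,15):
  b=a-(a-.008)*k/14; print(k,round(b-.013,3),(100*.229*(np.cos(a)-np.cos(b))).round(2),(-100*.229*(np.sin(b)-np.sin(a))).round(2))"
```

```text
t 28.77 grasp w [0.5322 0.2265 0.2628] chest [-0.0796 -0.0815  0.2628] rot [-179.8   -0.4  156.7] F [-0.4  0.8 -0.9] w 0.0087 gf 30.0
ang 0.6967879066231784 r 0.22828908482758242
1 0.647 -0.73 0.89
2 0.597 -1.41 1.81
3 0.546 -2.04 2.77
4 0.496 -2.62 3.76
5 0.446 -3.16 4.77
6 0.396 -3.64 5.82
7 0.346 -4.07 6.88
8 0.296 -4.45 7.96
9 0.246 -4.77 9.07
10 0.196 -5.03 10.18
11 0.145 -5.24 11.31
12 0.095 -5.4 12.45
13 0.045 -5.49 13.59
14 -0.005 -5.53 14.74
```

Request:
{"op": "servo_tool", "data": {"plan": [{"xyz": [0,-0.7,0.9],"twist": [0,0,0],"jaw": 1},{"xyz": [0,-1.4,1.8],"twist": [0,0,0],"jaw": 1},{"xyz": [0,-2.0,2.8],"twist": [0,0,0],"jaw": 1},{"xyz": [0,-2.6,3.8],"twist": [0,0,0],"jaw": 1},{"xyz": [0,-3.2,4.8],"twist": [0,0,0],"jaw": 1},{"xyz": [0,-3.6,5.8],"twist": [0,0,0],"jaw": 1},{"xyz": [0,-4.1,6.9],"twist": [0,0,0],"jaw": 1},{"xyz": [0,-4.5,8.0],"twist": [0,0,0],"jaw": 1},{"xyz": [0,-4.8,9.0],"twist": [0,0,0],"jaw": 1},{"xyz": [0,-5.0,10.0],"twist": [0,0,0],"jaw": 1}]}}

```text
time_s: 29.6
tool_pos: [0.5132, 0.1812, 0.3267]
tool_rot: [-179.9, -0.3, 156.8]
force: [-1.0, -0.1, 0.1]
grip_width: 0.0088
grasp_force: 30.0
```

Request:
{"op": "servo_tool", "data": {"plan": [{"xyz": [0,-0.1,0.7],"twist": [0,0,0],"jaw": 1},{"xyz": [0,-0.2,1.4],"twist": [0,0,0],"jaw": 1},{"xyz": [0,-0.3,2.1],"twist": [0,0,0],"jaw": 1},{"xyz": [0,-0.4,2.8],"twist": [0,0,0],"jaw": 1},{"xyz": [0,-0.5,3.4],"twist": [0,0,0],"jaw": 1},{"xyz": [0,-0.5,4.0],"twist": [0,0,0],"jaw": 1},{"xyz": [0,-0.5,4.5],"twist": [0,0,0],"jaw": 1},{"xyz": [0,-0.5,4.7],"twist": [0,0,0],"jaw": 1},{"xyz": [0,-0.5,4.8],"twist": [0,0,0],"jaw": 1},{"xyz": [0,-0.5,4.8],"twist": [0,0,0],"jaw": 1}]}}

```text
time_s: 30.43
tool_pos: [0.5111, 0.1765, 0.2794]
tool_rot: [-179.9, -0.3, 156.8]
force: [-1.0, -2.0, -2.0]
grip_width: 0.0089
grasp_force: 30.2
```

```bash
python3 -c "
from h import *
env.read_camera('top'); st()
g=inch(np.array(env.get_obs()['tool_pos'])-[0,0,.164]); a=np.arctan2(g[2]-.114,.094-g[0]); r=np.hypot(g[2]-.114,.094-g[0]);print('ang',a-.013,'r',r)"
```

```text
t 30.48 grasp w [0.5101 0.1764 0.1156] chest [-0.1344 -0.0811  0.1156] rot [-179.9   -0.3  156.8] F [-1.  -2.7 -1.9] w 0.0086 gf 30.2
ang -0.006175303785225966 r 0.22796961752744793
```

Request:
{"op": "servo_tool", "data": {"plan": [{"xyz": [0,0,0.3],"twist": [0,0,0],"jaw": 1},{"xyz": [0,0,0.3],"twist": [0,0,0],"jaw": 1},{"xyz": [0,0,0.3],"twist": [0,0,0],"jaw": 1}]}}

```text
time_s: 30.73
tool_pos: [0.5112, 0.1763, 0.2788]
tool_rot: [-179.9, -0.4, 156.7]
force: [-6.1, -4.8, 12.1]
grip_width: 0.009
grasp_force: 30.3
```

```bash
python3 -c "
from h import *
st()"
```

```text
t 30.73 grasp w [0.5102 0.1764 0.1148] chest [-0.1344 -0.0812  0.1148] rot [-179.9   -0.4  156.7] F [-6.1 -4.8 12.1] w 0.009 gf 30.3
```

The lid is shut: a firm stop at the original pull height. I'll release and go to the clip.

Request:
{"op": "servo_tool", "data": {"plan": [{"xyz": [0,0,0],"twist": [0,0,0],"jaw": 0.6},{"xyz": [0,0,0],"twist": [0,0,0],"jaw": 0.6},{"xyz": [0,0,0],"twist": [0,0,0],"jaw": 0.6},{"xyz": [0,0,-3],"twist": [0,0,0],"jaw": 0.6},{"xyz": [0,0,-7],"twist": [0,0,0],"jaw": 0.6},{"xyz": [0,0,-11],"twist": [0,0,0],"jaw": 0.6}]}}

```text
time_s: 31.23
tool_pos: [0.5113, 0.1771, 0.3873]
tool_rot: [-179.8, -0.4, 156.8]
force: [0.3, 0.3, 0.7]
grip_width: 0.0332
grasp_force: 0.0
```

```bash
python3 -c "
from h import *
t=cam('top');st()
g=cv2.cvtColor(t['img'],cv2.COLOR_RGB2GRAY)
P=lambda a,y:proj(t,ch(.094-.229*np.cos(a+.013),y,.114+.229*np.sin(a+.013))).round(1)
print(P(0,.055),P(0,.115)); amap(t,195,250,225,310,1,4)
# clip black grip
m=(g<60).astype('u1'); m[:255]=0;m[290:]=0;m[:,:405]=0;m[:,450:]=0
k,l,s,ce=cv2.connectedComponentsWithStats(m)
for i in range(1,k):
  if s[i,4]>8: print(s[i],ce[i],ray(t,*ce[i],.045))
amap(t,405,450,255,290,1,2)
go([.42,-.385,.25],103)"
```

```text
t 31.28 grasp w [0.5148 0.1786 0.2327] chest [-0.1305 -0.0846  0.2327] rot [1.795e+02 1.000e-01 1.568e+02] F [3.9 1.  5.9] w 0.0339 gf 0.0
[222.  286.6] [213.2 306. ]
225 ++++++++++++++++++++++++++++++++++++++#################
229 +++++++++++++++++++++++++++++++++++++++################
233 ++++++++++++++++++++++++++++++++++++++++++#############
237 +++++++++++++++++++++++++++++++++++++++++++############
241 ..++++++++++++++++++++++++++++++++++++++++++###########
245 ...+++++++++++++++++++++++++++++++++++++++++###########
249 ....++++++++++++++++++++++++++++++++++++++++++###++++++
253 .....++++++++++++++++++++++++++++++++++++++++++###+...+
257 ......++++++++++++++++++++++++++++++++++++++++++###+...
261 .......+++++++++++++++++++++++++++++++++++++++++++###..
265 ........+++++++++++++++++++++++++++++++++++++++++++###+
269 .........++++++++++++++++++++++++++++++++++++++++++####
273 ..........+++++++++++++++++++++++++++++++++++++++++++##
277 ............++++++++++++++++++++++++++++++++++++++++++#
281 ............+++++++++++++++++++++++++++++++++++++++++++
285 ...........++++++++++++++++++
[... 729 characters left out ...]
.............................................
267 .............................................
269 ...................+.........................
271 .............................................
273 ........................++####+..............
275 ....................+########+...............
277 ....................+####++..................
279 .....................+.......................
281 .............................................
283 .............................................
285 .............................................
287 .............................................
289 .............................................
shift [-13.56 -55.37  -2.19] twist [ 0.54 -0.12 53.77]
```

Request:
{"op": "servo_tool", "data": {"plan": [{"xyz": [-1,-4,-1],"twist": [0,0,4],"jaw": 0.3},{"xyz": [-2,-8,-2.2],"twist": [0,0,8],"jaw": 0.3},{"xyz": [-3,-12,-2.2],"twist": [0,0,12],"jaw": 0.3},{"xyz": [-4,-16,-2.2],"twist": [0,0,16],"jaw": 0.3},{"xyz": [-5,-20,-2.2],"twist": [0,0,20],"jaw": 0.3},{"xyz": [-6,-24,-2.2],"twist": [0,0,24],"jaw": 0.3},{"xyz": [-7,-28,-2.2],"twist": [0,0,28],"jaw": 0.3},{"xyz": [-8,-32,-2.2],"twist": [0,0,32],"jaw": 0.3},{"xyz": [-9,-36,-2.2],"twist": [0,0,36],"jaw": 0.3},{"xyz": [-10,-40,-2.2],"twist": [0,0,40],"jaw": 0.3}]}}

```text
time_s: 32.12
tool_pos: [0.4454, -0.232, 0.4093]
tool_rot: [-179.9, -0.1, 116.6]
force: [0.8, -0.1, -0.4]
grip_width: 0.0608
grasp_force: 0.0
```

```bash
python3 -c "
from h import *
env.read_camera('top');st();go([.42,-.385,.22],103)
"
```

```text
t 32.17 grasp w [ 0.4421 -0.2416  0.2459] chest [-0.545  -0.1847  0.2459] rot [-179.7    0.2  115.8] F [-2.3 -6.6  1. ] w 0.0609 gf 0.0
shift [-12.    -8.3    2.67] twist [-0.26  0.22 12.8 ]
```

Request:
{"op": "servo_tool", "data": {"plan": [{"xyz": [-3,-2,0.7],"twist": [0,0,4],"jaw": 0.6},{"xyz": [-6,-4,1.4],"twist": [0,0,8],"jaw": 0.6},{"xyz": [-9,-6,2],"twist": [0,0,12],"jaw": 0.6},{"xyz": [-12,-8,2.7],"twist": [0,0,12.8],"jaw": 0.6},{"xyz": [-15,-8.3,2.7],"twist": [0,0,12.8],"jaw": 0.6},{"xyz": [-15,-8.3,2.7],"twist": [0,0,12.8],"jaw": 0.6},{"xyz": [-15,-8.3,2.7],"twist": [0,0,12.8],"jaw": 0.6}]}}

```text
time_s: 32.75
tool_pos: [0.4393, -0.4027, 0.3807]
tool_rot: [-179.5, -0.1, 103.8]
force: [-0.1, -0.5, -0.4]
grip_width: 0.0359
grasp_force: 0.0
```

```bash
python3 -c "
from h import *
w=cam('wrist');st()
pr=proj(w,[.422,-.384,.045]);print(pr)
amap(w,200,440,60,300,3,6)"
```

```text
t 32.8 grasp w [ 0.4384 -0.4013  0.2172] chest [-0.6931 -0.2448  0.2172] rot [-1.796e+02 -1.000e-01  1.039e+02] F [0.1 0.1 0.6] w 0.0356 gf 0.0
[307.6047676  188.70280792]
60 ................................................................................
66 ................................................................................
72 ................................................................................
78 ................................................................................
84 ................................................................................
90 ................................................................................
96 ................................................................................
102 ................................................................................
108 ................................................................................
114 ................................................................................
120 ................................................................................

[... 1764 characters left out ...]
....................
252 ++++++..........................................................................
258 ++++++..........................................................................
264 +++++...........................................................................
270 +++++...........................................................................
276 +++++..............++......................................+++..................
282 ++++.............+#######.............................+#######+.................
288 ######..........+########+............................+########..........+######
294 ######..........#########+............................+#########.........+######
```

```bash
cat >> h.py <<'E'
def clipgrip(z=.045,box=(280,350,150,240)):
    w=cam('wrist'); g=cv2.cvtColor(w['img'],cv2.COLOR_RGB2GRAY); m=np.zeros_like(g); u0,u1,v0,v1=box
    m[v0:v1,u0:u1]=(g[v0:v1,u0:u1]<90); k,l,s,ce=cv2.connectedComponentsWithStats(m)
    i=1+np.argmax(s[1:,4]); pts=np.argwhere(l==i)[:,::-1].astype(np.float32)
    r=cv2.minAreaRect(pts); b=cv2.boxPoints(r); W=np.array([ray(w,*q,z)[:2] for q in b]); c=W.mean(0)
    e=[W[1]-W[0],W[2]-W[1]]; e.sort(key=np.linalg.norm); L=e[1]; a=np.degrees(np.arctan2(L[1],L[0]))
    print('px',np.round(r[0],1),'size',[round(float(np.linalg.norm(x)),4) for x in e],'centre',c.round(4),'clip yaw',((a-90)+90)%180-90)
    return w
E
python3 -c "
from h import *
clipgrip();st();go([.422,-.385,.2],103)"
```

```text
px [309.9 193.5] size [0.0116, 0.0282] centre [ 0.4253 -0.3856] clip yaw 21.021552082440394
t 32.85 grasp w [ 0.4388 -0.4004  0.2176] chest [-0.6921 -0.2449  0.2176] rot [-179.7   -0.2  104. ] F [ 0.9 -0.5  0. ] w 0.035 gf 0.0
shift [ 1.95 -1.34  1.77] twist [-0.3  -0.15  1.03]
```

```bash
python3 -c "
from h import *
go([.4245,-.387,.034],110.5)"
```

```text
shift [ 1.65 -1.06 18.37] twist [-0.29 -0.17 -6.47]
```

Request:
{"op": "servo_tool", "data": {"plan": [{"xyz": [1.7,-1.1,3],"twist": [0,0,-6.5],"jaw": 0.6},{"xyz": [1.7,-1.1,6],"twist": [0,0,-6.5],"jaw": 0.6},{"xyz": [1.7,-1.1,9],"twist": [0,0,-6.5],"jaw": 0.6},{"xyz": [1.7,-1.1,10],"twist": [0,0,-6.5],"jaw": 0.6},{"xyz": [1.7,-1.1,10],"twist": [0,0,-6.5],"jaw": 0.6}]}}

```text
time_s: 33.27
tool_pos: [0.424, -0.3851, 0.2802]
tool_rot: [-179.7, -0.4, 110.6]
force: [0.3, 0.2, -0.1]
grip_width: 0.0348
grasp_force: 0.0
```

```bash
python3 -c "
from h import *
w=cam('wrist');st();go([.4245,-.387,.034],110.5)
print(proj(w,[.4245,-.387,.045]))
amap(w,200,460,200,420,4,8)"
```

```text
t 33.32 grasp w [ 0.4235 -0.386   0.1181] chest [-0.685  -0.225   0.1181] rot [-179.7   -0.2  110.6] F [-0.4 -0.6  0.8] w 0.0347 gf 0.0
shift [-0.1   0.02  8.41] twist [-0.27 -0.22  0.07]
[323.21918133 265.82216461]
200 ####+#...........................................................
208 #####+...........................................................
216 +#+##............................................................
224 ++++......................++..++.................................
232 ++++........................+####+...............................
240 +#+.........................+####+...............................
248 ++..........................+####+...............................
256 ++..........................+####+.............+.................
264 +...........................+####+...............................
272 +............................####+...............................
280 .............+##+##..........####........#####+..................
288 #####........######...........##.........######+.......##########
296 #####.......#######+....................
[... 375 characters left out ...]

344 ++++++++++++++++++++++++++++++++++++++++++++++++++++++++++++#####
352 +.++++++++++++++++++++++++++++++++++++++++++++++++++++++++++###+#
360 ++++++###########..........................############+++++#####
368 #++++############..........................############++++######
376 #+++############+..........................+#############++######
384 ################............................#####################
392 ################........................++++#############++++++++
400 +++++++++++++++++++++++++++++++++++++++++++++++++++++++++++++++++
408 +++++++++++++++++++++++++++++++++++++++++++++++++++++++++++++++++
416 #################################################################
```

Request:
{"op": "servo_tool", "data": {"plan": [{"xyz": [0,0,3.5],"twist": [0,0,0],"jaw": 0.6},{"xyz": [0,0,6.5],"twist": [0,0,0],"jaw": 0.6},{"xyz": [0,0,8.2],"twist": [0,0,0],"jaw": 0.6},{"xyz": [0,0,8.4],"twist": [0,0,0],"jaw": 0.6},{"xyz": [0,0,8.4],"twist": [0,0,0],"jaw": 1},{"xyz": [0,0,8.4],"twist": [0,0,0],"jaw": 1},{"xyz": [0,0,8.4],"twist": [0,0,0],"jaw": 1},{"xyz": [0,0,8.4],"twist": [0,0,0],"jaw": 1},{"xyz": [0,0,8.4],"twist": [0,0,0],"jaw": 1},{"xyz": [0,0,8.4],"twist": [0,0,0],"jaw": 1}], "newtons": 40}}

```text
time_s: 34.15
tool_pos: [0.4239, -0.3879, 0.1991]
tool_rot: [-179.8, -0.1, 110.5]
force: [-0.5, -0.4, 5.3]
grip_width: 0.0079
grasp_force: 40.0
```

```bash
python3 -c "
from h import *
env.read_camera('top');st()"
```

```text
t 34.2 grasp w [ 0.4234 -0.3879  0.0351] chest [-0.6867 -0.2257  0.0351] rot [-1.798e+02 -1.000e-01  1.105e+02] F [-0.6  1.1  6.8] w 0.0078 gf 40.0
```

Request:
{"op": "servo_tool", "data": {"plan": [{"xyz": [0,0,-3],"twist": [0,0,0],"jaw": 1},{"xyz": [0,0,-7],"twist": [0,0,0],"jaw": 1},{"xyz": [0,0,-11],"twist": [0,0,0],"jaw": 1},{"xyz": [0,0,-15],"twist": [0,0,0],"jaw": 1},{"xyz": [0,0,-17],"twist": [0,0,0],"jaw": 1},{"xyz": [0,0,-17],"twist": [0,0,0],"jaw": 1}]}}

```text
time_s: 34.7
tool_pos: [0.4248, -0.3894, 0.3731]
tool_rot: [180.0, 0.2, 110.4]
force: [-0.4, -0.7, -0.9]
grip_width: 0.0078
grasp_force: 40.0
```

```bash
cat >> h.py <<'E'
def tp(c,x,y,z):  # tool point -> px
    o=env.get_obs(); R0=Ro.from_euler('xyz',o['tool_rot'],degrees=True).as_matrix()
    return proj(c,np.array(o['tool_pos'])+R0@np.array([x,y,z])).round(1)
E
python3 -c "
from h import *
w=cam('wrist');st()
for x in (-.012,0,.006,.012,.018): print(x,'grip top',tp(w,x,0,.154),'base',tp(w,x,0,.194))
print('tips',tp(w,.0,.057,.1965),tp(w,.017,.036,.1965))
g=cv2.cvtColor(w['img'],cv2.COLOR_RGB2GRAY);print(g[200:320:3,322])
for v in range(150,320,5): print(v,''.join('%4d'%g[v,u] for u in range(240,460,8)))
go(ch(-.26,.002,.25),156.6)"
```

```text
t 34.75 grasp w [ 0.4243 -0.3886  0.2062] chest [-0.687  -0.2268  0.2062] rot [-179.9    0.   110.5] F [ 0.8  0.3 -0.8] w 0.0078 gf 40.0
-0.012 grip top [321.4 356.1] base [320.7 308.2]
0 grip top [321.5 326.1] base [320.7 283.5]
0.006 grip top [321.6 310.6] base [320.7 270.9]
0.012 grip top [321.6 294.8] base [320.8 258. ]
0.018 grip top [321.6 278.6] base [320.8 244.9]
tips [446.8 281.4] [402.4 245.4]
[195 195 193 194 195 193 195 192 193 198 195 192 193 195 194 196 195 193
 189 100 145 152  72  33  28  24  16  24  13  18  26  17  22  24  16  18
  27  33  27  29]
150  168 154 226 232 232 197 192 194 194 195 193 194 192 196 194 193 193 195 221 233 233 232 232 234 233 233 233 233
155  155 152 232 232 232 218 193 193 194 195 194 194 194 195 194 197 195 193 196 232 232 233 233 233 231 233 231 232
160  158 114 233 234 233 233 193 193 194 193 194 193 194 192 194 193 196 192 198 233 233 233 233 232 233 233 233 232
165  144 177 233 233 232 234 193 196 194 198 195 195 193 193 192 196 194 196 196 231 234 232 233 232 233 233 233 232
170  101 199 233 233 231 233 196 196 195 193 195 195 193 193 
[... 2815 characters left out ...]
  23  32  29  26  31  31  24  28  26  26  30  27
295   32  27  29  28  29 133  17  19  21  18  23  19  24  20  51  30  29  31  25  31  29  22  18  26  29  27  26  33
300   33  25  30  32  32  72  23  20  27  20  19  23  26  19  21  39  33  26  33  35  33  27  31  27  26  23  24  25
305   29  34  31  25  20  68  17  23  27  20  27  18  25  27  26  76  33  25  11  26  20  24  30  22  30  32  28  27
310   22  31  19  30  25  69  19  24  29  29  24  19  21  21  22  86  30  30  28  20  26  31  29  27  21  25  29  31
315   26  29  28  28  37  75  13  23  27  22  32  26  27  27  32  97  31  25  29  26  26  26  30  28  24  24  29  22
shift [46.63 13.06 -4.43] twist [-1.100e-01 -1.000e-02 -4.613e+01]
```

The wrist profile shows the clip level in the fingers, about 3 mm off-centre along tool x. The plate edge is at v≈253 and the jaw tip at u≈435. I'll carry it to the stud by way of a point further out.

```bash
python3 -c "
from h import *
go([.47,-.11,.24],133)"
```

```text
shift [24.5  13.99 -3.42] twist [-1.000e-01  1.000e-02 -2.253e+01]
```

Request:
{"op": "servo_tool", "data": {"plan": [{"xyz": [3,1.7,-1],"twist": [0,0,-3],"jaw": 1},{"xyz": [6,3.4,-2],"twist": [0,0,-6],"jaw": 1},{"xyz": [9,5.1,-3],"twist": [0,0,-9],"jaw": 1},{"xyz": [12,6.8,-3.4],"twist": [0,0,-12],"jaw": 1},{"xyz": [15,8.5,-3.4],"twist": [0,0,-15],"jaw": 1},{"xyz": [18,10.2,-3.4],"twist": [0,0,-18],"jaw": 1},{"xyz": [21,12,-3.4],"twist": [0,0,-21],"jaw": 1},{"xyz": [24.5,14,-3.4],"twist": [0,0,-22.5],"jaw": 1},{"xyz": [24.5,14,-3.4],"twist": [0,0,-22.5],"jaw": 1}]}}

```text
time_s: 35.5
tool_pos: [0.4707, -0.1002, 0.3997]
tool_rot: [-179.8, -0.5, 133.7]
force: [0.9, 1.0, -0.8]
grip_width: 0.0075
grasp_force: 40.0
```

```bash
python3 -c "
from h import *
env.read_camera('top');st();go(ch(-.195,.0045,.21),156.6)"
```

```text
t 35.55 grasp w [ 0.4687 -0.1038  0.2358] chest [-0.408  -0.1545  0.2358] rot [-179.7   -0.4  133.5] F [-0.6 -0.8 -0.4] w 0.008 gf 40.0
shift [23.08 13.28  2.68] twist [ -0.23  -0.48 -23.11]
```

Request:
{"op": "servo_tool", "data": {"plan": [{"xyz": [3,1.7,0.3],"twist": [0,0,-3],"jaw": 1},{"xyz": [6,3.5,0.7],"twist": [0,0,-6],"jaw": 1},{"xyz": [9,5.2,1],"twist": [0,0,-9],"jaw": 1},{"xyz": [12,6.9,1.4],"twist": [0,0,-12],"jaw": 1},{"xyz": [15,8.6,1.7],"twist": [0,0,-15],"jaw": 1},{"xyz": [18,10.4,2],"twist": [0,0,-18],"jaw": 1},{"xyz": [21,12.1,2.4],"twist": [0,0,-21],"jaw": 1},{"xyz": [23.1,13.3,2.7],"twist": [0,-0.4,-23.1],"jaw": 1},{"xyz": [23.1,13.3,2.7],"twist": [0,-0.4,-23.1],"jaw": 1},{"xyz": [23.1,13.3,2.7],"twist": [0,-0.4,-23.1],"jaw": 1}]}}

```text
time_s: 36.38
tool_pos: [0.4093, 0.1506, 0.3738]
tool_rot: [-179.6, 0.0, 156.1]
force: [0.7, -1.1, -0.8]
grip_width: 0.0076
grasp_force: 40.0
```

```bash
python3 -c "
from h import *
w=cam('wrist');st();go(ch(-.1895,.0045,.1536),156.6)
print('stud px pred',proj(w,ch(-.1135,.0015,.132)).round(0))
g=cv2.cvtColor(w['img'],cv2.COLOR_RGB2GRAY)
for v in range(190,300,4): print(v,''.join('%4d'%g[v,u] for u in range(400,600,6)))"
```

```text
t 36.43 grasp w [0.4096 0.1485 0.2102] chest [-0.1999  0.      0.2102] rot [-179.7    0.   156. ] F [-0.2 -1.1 -0.3] w 0.0077 gf 40.0
shift [0.45 0.98 5.65] twist [-0.33  0.03 -0.61]
stud px pred [477. 256.]
190  234 233 233 233 233 232 231 199 195 192  91 100  90  76 100  88  89  87  87  92 200 232 232 230 231 230 231 230 210 230 231 230 230 230
194  233 233 233 232 233 232 233 214 194 188  91 110  88 106  71  80  86  85  90  95 208 232 232 230 230 231 231 231 175 230 230 230 230 231
198  233 234 233 232 233 233 233 203 195 189  90 118  87 122  73  72  73  81  89 100 212 231 232 232 230 231 231 232 169 230 230 228 230 230
202  233 233 232 233 232 232 233 192 195 182  89 126  88  81  75  77  71  75 124 104 217 232 232 231 230 231 230 230 170 230 229 229 230 229
206  158 157 153 155 141 142 144 131 129 120  93 105  93  88  91  90  74  76 145 111 210 176 189 191 192 196 195 194 192 228 230 230 229 230
210   86  99  98  99  98  97  94  96  99 102 103 101 102 101 101 100 104  92 146 114 195 206 214 210 212 214 208 208 208 224 229 230 230 229
214   80 175 178 178 178 180 185 173 174 172 1
[... 2355 characters left out ...]
 167 186 188 186 211 190 174 167 146  75 125  78 105  78  77  88  92 114 186 161 212 214 210 210 205 209 212 223 231 231 230 230 229 230
286   32  30  34  30  30  32  34  28  37  34  33  30  32  30  32  83  87  93 196 159 213 213 209 211 206 209 211 224 231 229 230 230 230 229
290   34  37  35  33  33  31  31  30  32  34  33  35  29  31  34  42  89  92 204 183 212 211 211 213 206 210 212 223 231 231 230 229 230 229
294   33  32  34  35  32  32  33  31  33  37  33  34  30  34  28  34  73  97 210 222 226 222 220 226 224 223 223 230 230 229 230 231 229 229
298   28  33  34  32  26  31  31  37  35  33  29  33  32  32  32  28  34  94 211 231 231 232 230 230 230 228 229 230 231 230 230 230 230 230
```

```bash
python3 -c "
from h import *
w=dict(np.load('/tmp/wrist.npz'))
f=lambda u,v,z:inch(ray(w,u,v,z)).round(4)
for z in (.116,.122,.124): print(z,'hinge-leaf',f(540,206,z),f(540,293,z))
for z in (.112,.116): print(z,'bracket',f(430,207,z),f(480,279,z))
print('head left/right',f(458,252,.132),f(505,252,.132),'head top',f(478,236,.132))
print('clip plate far edge tool', f(440,245,.1752))"
```

```text
0.116 hinge-leaf [-0.0746  0.026   0.116 ] [-0.0676 -0.0273  0.116 ]
0.122 hinge-leaf [-0.0778  0.0272  0.122 ] [-0.071  -0.0247  0.122 ]
0.124 hinge-leaf [-0.0788  0.0276  0.124 ] [-0.0721 -0.0239  0.124 ]
0.112 bracket [-0.136  0.025  0.112] [-0.1029 -0.0197  0.112 ]
0.116 bracket [-0.137   0.0258  0.116 ] [-0.1045 -0.0181  0.116 ]
head left/right [-0.1243  0.0039  0.132 ] [-0.0987  0.0038  0.132 ] head top [-0.1142  0.0129  0.132 ]
clip plate far edge tool [-0.147   0.0209  0.1752]
```

Request:
{"op": "servo_tool", "data": {"plan": [{"xyz": [0.5,0.9,2],"twist": [-0.3,0,-0.6],"jaw": 1},{"xyz": [0.5,0.9,4],"twist": [-0.3,0,-0.6],"jaw": 1},{"xyz": [0.5,0.9,5.3],"twist": [-0.3,0,-0.6],"jaw": 1},{"xyz": [0.5,0.9,5.6],"twist": [-0.3,0,-0.6],"jaw": 1},{"xyz": [0.5,0.9,5.6],"twist": [-0.3,0,-0.6],"jaw": 1},{"xyz": [0.5,0.9,5.6],"twist": [-0.3,0,-0.6],"jaw": 1}]}}

```text
time_s: 36.93
tool_pos: [0.4095, 0.1595, 0.3198]
tool_rot: [179.9, 0.1, 156.5]
force: [-0.3, 0.5, -0.0]
grip_width: 0.0074
grasp_force: 40.0
```

```bash
python3 -c "
from h import *
w=cam('wrist');st();go(ch(-.1895,.005,.1536),156.6);go(ch(-.149,.005,.1536),156.6)
print(env.get_obs()['tool_pos'])"
```

```text
t 36.98 grasp w [0.4102 0.1602 0.1563] chest [-0.1889  0.0041  0.1563] rot [1.798e+02 1.000e-01 1.566e+02] F [-0.4 -0.4 -1.4] w 0.0076 gf 40.0
shift [ 0.05 -0.    0.27] twist [ 0.2   0.12 -0.04]
shift [0.05 4.05 0.28] twist [ 0.2   0.12 -0.04]
[0.40961278 0.15986254 0.3202725 ]
```

Request:
{"op": "servo_tool", "data": {"plan": [{"xyz": [0.1,0,0.25],"twist": [0.2,0.1,0],"jaw": 1},{"xyz": [0.1,0,0.25],"twist": [0.2,0.1,0],"jaw": 1},{"xyz": [0.1,0.8,0.25],"twist": [0.2,0.1,0],"jaw": 1},{"xyz": [0.1,1.6,0.25],"twist": [0.2,0.1,0],"jaw": 1},{"xyz": [0.1,2.2,0.25],"twist": [0.2,0.1,0],"jaw": 1},{"xyz": [0.1,2.5,0.25],"twist": [0.2,0.1,0],"jaw": 1},{"xyz": [0.1,2.5,0.25],"twist": [0.2,0.1,0],"jaw": 1}]}}

```text
time_s: 37.57
tool_pos: [0.4181, 0.1847, 0.3168]
tool_rot: [-179.9, -0.0, 156.7]
force: [0.7, -1.6, -0.8]
grip_width: 0.0075
grasp_force: 40.0
```

```bash
python3 -c "
from h import *
w=cam('wrist');st();tip();go(ch(-.149,.005,.1536),156.6)
print(env.get_obs()['tool_pos'])
print('head pred',proj(w,ch(-.113,.002,.132)).round(0),'edges',[proj(w,ch(-.113+a,.002+b,.132)).round(0) for a,b in((-.0095,0),(.0095,0),(0,.0095),(0,-.0095))])
g=cv2.cvtColor(w['img'],cv2.COLOR_RGB2GRAY)
for v in range(200,290,4): print(v,''.join('%4d'%g[v,u] for u in range(340,500,5)))"
```

```text
t 37.62 grasp w [0.4178 0.1841 0.1528] chest [-0.164   0.0066  0.1528] rot [-179.9   -0.   156.7] F [-0.1 -0.2  0.4] w 0.0073 gf 40.0
tip chest [-0.164   0.0066  0.1348] F chest [-0.3 -0.   0.4]
shift [-0.15  1.47 -0.09] twist [-0.11 -0.02  0.1 ]
[0.41801759 0.18434118 0.3167757 ]
head pred [441. 311.] edges [array([418., 311.]), array([463., 311.]), array([442., 290.]), array([439., 331.])]
200  233 233 233 234 234 232 234 233 232 233 233 233 233 201 193 193 194 196 130  90 125  90  91 129  92  88  88  89  88 140 175 156
204  233 232 233 232 233 233 233 233 233 233 232 232 233 221 224 190 196 193 118  86 133  91  90 136  89  89  92  87  88  85  92 150
208  233 233 234 232 234 233 233 233 233 231 233 233 232 233 229 193 195 194 110  91 138  89  88 146  87  87  89  88  87  88  92 159
212  233 233 233 234 233 233 232 232 233 233 233 232 233 232 229 194 196 195 101  87 143  87  89 150  88  89  92  85  90  86  94 164
216  233 233 232 233 233 232 232 233 233 234 233 233 233 233 232 194 193 194  96  89 150  88  84 143  88  92  87  87  90  90  98 177
220  233 234 234 233 233 233 232 233 233
[... 1653 characters left out ...]
147 145 144 146 143 145 103 144 155
272  151 155 151 154 152 151 149 151 151 150 148 150 147 148 148 151 150 145 169 150 167 148 148 145 145 141 140 139 130 103 145 152
276  108  46 124 147 148 147 148 147 144 146 146 162 144 163 215 166 210 210 215 213 210 149 147 148 147 149 145 150 138 108 152 138
280   19  25  82 141 143 139 141 141 145 160 164 149 197 144 213 215 213 156 146 163 147 147 149 146 148 148 147 149 122 112 152 120
284   27  20  41 115  37  35  38  37  41  44  46  46  40  45  56  57  56  40  36  40  45  43  50  43  43  46  45  44  41  88 157 118
288   17  21  30 145  35  32  29  34  33  31  38  31  31  33  31  30  37  22  27  34  32  30  32  37  24  27  31  36  35  36 124 113
```

No contact yet, and the eye is about 15 mm from the stud. I'll push it home.

Request:
{"op": "servo_tool", "data": {"plan": [{"xyz": [-0.15,0,-0.08],"twist": [0,0,0],"jaw": 1},{"xyz": [-0.15,0.3,-0.08],"twist": [0,0,0],"jaw": 1},{"xyz": [-0.15,0.6,-0.08],"twist": [0,0,0],"jaw": 1},{"xyz": [-0.15,0.8,-0.08],"twist": [0,0,0],"jaw": 1},{"xyz": [-0.15,0.8,-0.08],"twist": [0,0,0],"jaw": 1}], "newtons": 50}}

```text
time_s: 38.03
tool_pos: [0.4227, 0.1885, 0.3172]
tool_rot: [-179.6, -0.0, 156.6]
force: [-0.4, -5.5, 0.1]
grip_width: 0.0076
grasp_force: 50.0
```

```bash
python3 -c "
from h import *
st();tip()"
```

```text
t 38.03 grasp w [0.4222 0.1876 0.1532] chest [-0.1591  0.0039  0.1532] rot [-179.6   -0.   156.6] F [-0.4 -5.5  0.1] w 0.0076 gf 50.0
tip chest [-0.1592  0.0039  0.1352] F chest [-5.2 -1.9  0.1]
```

Request:
{"op": "servo_tool", "data": {"plan": [{"xyz": [-0.1,0.4,0],"twist": [0,0,0],"jaw": 1},{"xyz": [-0.1,0.8,0],"twist": [0,0,0],"jaw": 1},{"xyz": [-0.1,1.1,0],"twist": [0,0,0],"jaw": 1},{"xyz": [-0.1,1.1,0],"twist": [0,0,0],"jaw": 1}]}}

```text
time_s: 38.37
tool_pos: [0.4277, 0.1998, 0.3173]
tool_rot: [-179.8, -0.0, 156.6]
force: [-1.3, -2.8, -1.1]
grip_width: 0.0075
grasp_force: 50.0
```

```bash
python3 -c "
from h import *
st();tip()"
```

```text
t 38.37 grasp w [0.4273 0.1993 0.1533] chest [-0.1463  0.0039  0.1533] rot [-179.8   -0.   156.6] F [-1.3 -2.8 -1.1] w 0.0075 gf 50.0
tip chest [-0.1463  0.0039  0.1353] F chest [-3.1  0.1 -1.1]
```

Request:
{"op": "servo_tool", "data": {"plan": [{"xyz": [0,0.3,0],"twist": [0,0,0],"jaw": 1},{"xyz": [0,0.3,0],"twist": [0,0,0],"jaw": 1},{"xyz": [0,0.3,0],"twist": [0,0,0],"jaw": 1}]}}

```text
time_s: 38.62
tool_pos: [0.4284, 0.2008, 0.3172]
tool_rot: [-179.5, -0.1, 156.6]
force: [-4.1, -9.5, 3.4]
grip_width: 0.0079
grasp_force: 50.0
```

```bash
python3 -c "
from h import *
st();tip()"
```

```text
t 38.62 grasp w [0.4275 0.1997 0.1532] chest [-0.1458  0.0039  0.1532] rot [-1.795e+02 -1.000e-01  1.566e+02] F [-4.1 -9.5  3.4] w 0.0079 gf 50.0
tip chest [-0.146   0.0039  0.1352] F chest [-10.3  -0.    3.4]
```

It has snapped on and sits against a hard stop (10 N for 0.5 mm). I'll relax, release and lift away.

Request:
{"op": "servo_tool", "data": {"plan": [{"xyz": [0,-0.3,0],"twist": [0,0,0],"jaw": 1},{"xyz": [0,-0.3,0],"twist": [0,0,0],"jaw": 0.78},{"xyz": [0,-0.3,0],"twist": [0,0,0],"jaw": 0.78},{"xyz": [0,-0.3,0],"twist": [0,0,0],"jaw": 0.78},{"xyz": [0,-0.3,-1.5],"twist": [0,0,0],"jaw": 0.78},{"xyz": [0,-0.3,-4],"twist": [0,0,0],"jaw": 0.78},{"xyz": [0,-0.3,-8],"twist": [0,0,0],"jaw": 0.7},{"xyz": [0,-0.3,-11],"twist": [0,0,0],"jaw": 0.6},{"xyz": [-3,-1,-13],"twist": [0,0,0],"jaw": 0.6},{"xyz": [-3,-1,-13],"twist": [0,0,0],"jaw": 0.6}]}}

```text
time_s: 39.45
tool_pos: [0.4563, 0.1799, 0.4534]
tool_rot: [179.6, 0.5, 156.5]
force: [0.5, 0.1, -0.6]
grip_width: 0.033
grasp_force: 0.0
```

```bash
python3 -c "
from h import *
w=cam('wrist');st()
print('stud',proj(w,ch(-.113,.002,.132)).round(0),'grip expected',proj(w,ch(-.149,.002,.1635)).round(0))
amap(w,220,420,100,290,3,6)
g=cv2.cvtColor(w['img'],cv2.COLOR_RGB2GRAY); u,v=proj(w,ch(-.149,.002,.1635)).astype(int)
m=np.zeros_like(g); m[v-40:v+40,u-40:u+40]=g[v-40:v+40,u-40:u+40]<50
k,l,s,ce=cv2.connectedComponentsWithStats(m)
for i in range(1,k):
  if s[i,4]>60: print(s[i],inch(ray(w,*ce[i],.1635)).round(4))"
```

```text
t 39.5 grasp w [0.4557 0.1813 0.2869] chest [-0.1515 -0.0292  0.2869] rot [179.8   0.2 156.5] F [-0.3  0.6 -0.4] w 0.0337 gf 0.0
stud [372. 175.] grip expected [322. 182.]
100 .......................................++######++##########........
106 .......................................................++++........
112 .......................................................+++++++.....
118 .......................................................+++++++.....
124 .......................................................+++++++.....
130 .......................................................++++++......
136 .......................................................++++++......
142 ......................................................+++++++......
148 ...................................................................
154 ................................+++++..............................
160 ................................+####+.............................
166 ................................#####+.............................
172 ................................#####+......................
[... 723 characters left out ...]
....
238 .......................................++++++++++++++###++.........
244 ......................................############+#+####+.........
250 ......................................###+...........+++++.........
256 ......................................###+...........+++++++.......
262 ......................................###+...........++++++........
268 ......................................###+...........++.+++........
274 ......................................###+..........+++.+++........
280 ............#######+..................###+.....#######+.+++........
286 #+.........+#######+..................###+.....########++++......##
[316 156  15  41 538] [-0.1485  0.006   0.1635]
```

```bash
python3 -c "
from h import *
print(env.sign_off())"
```

```text
the job is handed in; nothing more can be done
None
```

I packed both sample bottles upright, broke the stay and lowered the lid shut by hand, snapped the clip onto the stud, and handed the job in at about 40 s; the sign-off gave no verdict, so I don't know how it was judged.

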